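Load culture dishes into a carrier and pin its cover on

ROBOT

A 6-joint arm with a two-finger parallel gripper is mounted at the origin on a cart in front of the work surface, level with it; the furniture and walls round the work are solid. World frame = base frame: x ahead of the robot, y to its left, z up, the work surface at z = 0. Lengths are in m, angles in rad, forces in N, time in s.
With the tool pointing down it reaches from about 0.3 to 0.875 m from the base axis. Payload 6.4 kg.
Tool frame: the origin (TCP) lies midway between the tips of the shut fingers; the grasp point (between the pads) lies ctrl.grip_depth behind it (ctrl.grip_depth is the distance from the TCP to the grasp point, in m); x points along the fingers, y is the direction in which the jaws open and shut, and the axes are right-handed (so a half turn about x gives the same grasp; the last joint's range is limited). The gripper opens to 85 mm and grips with 20 to 120 N. Pads are 22 mm wide; open, the fingers measure 114 mm over their backs; the gripper's body (76 mm by 85 mm) begins 54 mm behind the grasp point. The pads swing forward as they close: fully open they stand 13 mm farther back than shut.
Start: joints at [1.114, 0.181, 1.607, -0, 1.354, -0.206], TCP at [0.143, 0.557, 0.2] pointing down, gripper open.
Joint ranges: [-2.99, 2.99], [-0.89, 2.07], [0.3, 2.58], [-1.14, 4.28], [0, 2.63], [-3.12, 3.12]. Speed limits (rad/s): [2.57, 2.57, 3.01, 3.14, 3.14, 3.14].

INTERFACE

Orientations are given as a unit quaternion [w, x, y, z].
In Python, from bench import ctrl gives the robot as it stands.
- The arm moves only by the tool carry_out, never from a script. Its argument "motion" is one flat list of numbers, 7 for each row, row after row: the turn, a rotation vector about the tool's x, y, z in degrees, then the shift along the tool's x, y, z in m, then the gripper's target within -1 to 1 (shut at 1, half-way at 0, fully open at -1). A call has 1 to 10 rows; each row shifts and turns the pose as measured when the row begins, along the tool's axes as they then stand; what a row does not reach is not made up. A row lasts 1/10 s, in which the tool goes at most 50 mm and 8.59 degrees, less where a joint would pass 70% of its speed; a pose out of reach is approached as far as the arm can. A call with a gripper value outside its range is refused whole. The fingers move at their own pace and stop on an object; the grip force is fixed at half the most. Time passes only in rows, so rows that do not move let the fingers close. It gives the time, the measured TCP pose, the force and the opening at its end, in the units of the state.
- ctrl.get_obs(): the state, without advancing time (a new reading comes with each control period).
- ctrl.camera(name): name is "scene" or "top"; returns the picture (480x640x3 uint8, blue, green, red); there is no depth.
- ctrl.camera_params(name): a dict with "mtx" (3x3 intrinsics, pixels), "k1" (the pictures are not rectified: a ray, as slopes to the right and down, at radius r is drawn at 1 + k1 r^2 times it, then the intrinsics apply), "pose" (4x4, takes a point from camera to world coordinates). Camera axes: x right, y down, z forward; pixel columns grow to the right and rows downward; lengths in m; the calibration is good to about 2 mm. A picture is of the moment at which its call begins. camera_params takes no time and is no camera call.
- ctrl.hand_in(): hands the job in, once; it reports no verdict.
Trained networks look in the newest picture that a camera, given by its name, has taken for a name from the list of things; names that differ only in an ending like _2 or _b are one class to them, and where a whole thing is asked for, a point or a joint stands for the part that bears it (a point fixed in the world has none). Each returns a list of dicts, best first, with "conf" (0 to 1); they miss things now and then, are a little off and sometimes report something else, mostly with a low value. They report only what shows in the picture. A call takes as long as a camera call.
- ctrl.boxes_of(camera, thing): "point" ([x, y, z] in m, in the coordinates of the camera as it stood for that picture, good to about 4 mm: the middle of the surface that is visible of it).
- ctrl.trace(camera, thing): "pixels" (480x640 bool, what is visible of it).
- ctrl.landmark_of(camera, thing): "point" ([x, y, z] in m, in the coordinates of the camera as it stood for that picture, good to about 4 mm: a listed point, or the origin of a listed thing).
The state is a dict: "time_s": time; "q": joint angles; "dq": joint speeds; "joint_efforts": joint torques, N m; "eef_pos": TCP position; "eef_rot": TCP orientation; "wrist_force": force on the tool from outside, world axes, zero at the start; "torque": the same for the moment, N m; "opening": opening from 0.0 (shut) to 1.0 (fully open).
Only numpy, scipy, OpenCV 4.12 (cv2) and the standard library are available. Lean on these libraries where they do the work, as an engineer would, in place of code of your own. Each camera call takes 0.05 s, during which the arm holds its last target. There are 200 camera calls.

TASK

Get the carrier ready for the incubator: take all the culture dishes from the two-lane sloping chute (when one is taken the next rolls down to the stop) and stand each on edge in a slot of the carrier, without letting a dish fall on its face. When all are loaded, set the loose cover down on the carrier between its four corner posts, push the hinge pin fully home through the hinge eyes, and swing the latch arm over the cover's free end. Leave the specimen cup, the green vial and the hemostat where they are.

Things in the scene. Friction and masses are not known exactly. Their poses are not given: they have to be found in the camera images.
- chute: fixed aluminium chute, base plate 104 x 170 mm: two lanes side by side (x = -22.5 and 22.5 mm), each a channel sloping 9 degrees down towards the chute's -y, walls 18 mm above its floor, 19 mm apart inside, 25 mm outside, with a stop 31 mm high at the low end. One or two dishes on edge in each lane. Origin on the worktop under the stops' inner faces, y uphill, z up
- lane_end_0 (a point): fixed point on the chute: centre of the dish that rests against the stop of the lane at x = -22.5 mm, 47 mm above the worktop; the channel walls end 9 mm below this point; the next dish uphill touches it, its centre 54 mm farther along y
- lane_end_1 (a point): the same for the lane at x = 22.5 mm
- dish_a: culture dish with a tight lid: white disc 55 mm across and 16 mm thick (tan on one face), 35 g, on edge in the chute. Origin at its centre, x along its axis (the thickness); it turns about x as it rolls, so its y and z mean nothing. None if absent; always there, at the stop of lane 0
- dish_b: culture dish with a tight lid: white disc 55 mm across and 16 mm thick (tan on one face), 35 g, on edge in the chute. Origin at its centre, x along its axis (the thickness); it turns about x as it rolls, so its y and z mean nothing. None if absent; always there, at the stop of lane 1
- dish_c: culture dish with a tight lid: white disc 55 mm across and 16 mm thick (tan on one face), 35 g, on edge in the chute. Origin at its centre, x along its axis (the thickness); it turns about x as it rolls, so its y and z mean nothing. None if absent; uphill of dish_a
- dish_d: culture dish with a tight lid: white disc 55 mm across and 16 mm thick (tan on one face), 35 g, on edge in the chute. Origin at its centre, x along its axis (the thickness); it turns about x as it rolls, so its y and z mean nothing. None if absent; uphill of dish_b
- carrier: fixed stainless rack 90 x 262 mm, long along y, with four slots for dishes, cover rails 68 mm apart in the clear at x = +-38 mm (tops 68 mm up), and four posts 10 mm thick at x = +-38, y = +-90 mm with domed tops 77 mm up. Hinge eyes at its -y end, latch at its +y end. Origin on the worktop under the middle of the slots, z up
- slot_0 (a point): fixed point on the carrier: centre of a dish standing in the first slot, carrier y = -66 mm, 36.5 mm up; the others are at y = -22, 22 and 66 mm. A dish stands on edge on two rods, axis along the carrier's y, between two wire loops 19.5 mm apart in the clear, loop tops 29 mm above the worktop
- cover_seat (a point): fixed point on the carrier, 68 mm above the worktop: where the cover's origin lies when the cover is seated on the rails
- hinge_mouth (a point): fixed point: centre of the bore on the outer (-x) face of the nearer of the carrier's two hinge eyes (carrier x -40 to -18 and 18 to 40 mm, y = -108 mm, 80 mm up; bore 12.5 mm, outside 24 mm). The pin goes in here along the carrier's +x
- cover: loose stainless plate 92 x 188 x 4 mm, 0.28 kg, long along y, flat on the worktop; corner notches fit inside the carrier's posts with 1.8 mm to spare; one hinge eye (x -15 to 15 mm, y = -108 mm, axis 12 mm above the underside, bore 12.5 mm) goes between the carrier's eyes. Origin at the middle of the underside, z up; seated, its axes lie along the carrier's
- cover_grip (a point): middle of the cover's bridge handle, 34 mm above the plate's underside, at cover y = -8 mm: bar 68 mm long along x, 14 mm thick along y, 16 mm high, 22 mm clear between it and the plate; its top is 42 mm above the underside
- hinge_pin: loose pin, 80 g: steel shank 10 mm thick, 90 mm long, its last 12 mm tapering to 5 mm; behind it a dark thumb block 30 long, 16 wide, 22 mm high. Lies level on the worktop. Origin on the shank's axis (5 mm up) at the block's front face (shoulder), x to the nose, z up. Fully home the shoulder touches the nearer eye, origin at hinge_mouth; nose 10 mm beyond the far eye
- pin_nose (a point): tip of the pin's nose, on the axis, 90 mm ahead of the shoulder
- pin_grip (a point): middle of the thumb block, 15 mm behind the shoulder and 6 mm above the shank's axis (block from 5 mm below to 17 mm above the axis)
- latch (a joint): turning of the latch arm about a vertical pin, rad, counter-clockwise from above: 0 = arm along the carrier's -x, clear of the cover (starts between 0 and 0.25); 1.57 = along the carrier's -y, over the cover; stops at -0.3 and 1.65. Stays where it is left (friction 0.04 N m)
- latch_pivot (a point): fixed point on the carrier, on the latch's turning axis at mid height of the arm (carrier x = 0, y = 128 mm, 82 mm up)
- latch_tip (a point): point on the latch arm 45 mm from the pivot, at mid height; the arm is 14 mm wide, 13 mm high (76 to 89 mm above the worktop) and reaches 64 mm from the pivot
- specimen_a: orange-capped specimen cup, 60 mm wide and 70 mm high; a bystander, to be left where it is. Origin at the centre of its underside
- hemostat: steel hemostat clamp 135 mm long lying flat; a bystander, to be left where it is. Origin at the centre of its underside
- vial_green: green and white vial, 35 mm wide and 80 mm high; a bystander, to be left where it is. Origin at the centre of its underside

How it is judged:
By the outcome, as a careful person would: the job done as asked, in the order asked, and still so for the second after the job is handed in, with the robot touching nothing.
Of dish_c, dish_d only 1 to 2 are there at a start; the rules pass over those that are not, and their reading is None.
At some moment in a run one of cover, hinge_pin may be knocked a few centimetres aside while the robot is not near it.
It also fails if it takes over 192 s, if anything falls off the work surface, if the arm or the gripper's body presses on something with over 40 N, if the wrist force passes 120 N, or if a joint passes its speed limit or range.

## Working session

There is one attempt and no reset: what is moved stays moved. The work goes in short steps, Python scripts to look and compute and a tool call to move; the robot and the scene stay as the last step left them, time stands still between calls to the robot, and variables do not carry over. Pictures are saved under pics/ and viewed, about 12 in all and at most 16, crops included, and the job is handed in when it is done.

Besides the shell and the picture viewer there is one more tool, called by a JSON object that holds its "method" and its "body", one argument or row to a line. carry_out: Moves the arm, as the interface text tells. Its arguments: {"type":"object","properties":{"motion":{"type":"array"}},"required":["motion"]}

```bash
ls; mkdir -p pics
cat > h.py <<'E'
import numpy as np, cv2
from bench import ctrl
from scipy.spatial.transform import Rotation as R
def w(cam,p):
    T=np.array(ctrl.camera_params(cam)["pose"]); return T[:3,:3]@np.array(p)+T[:3,3]
def px(cam,P):
    c=ctrl.camera_params(cam);T=np.array(c["pose"]);q=T[:3,:3].T@(np.array(P)-T[:3,3])
    s=q[:2]/q[2]; s=s*(1+c["k1"]*(s@s)); M=np.array(c["mtx"]); return M[:2,:2]@s+M[:2,2]
def ray(cam,u,z):
    c=ctrl.camera_params(cam);T=np.array(c["pose"]);M=np.array(c["mtx"])
    d=np.linalg.solve(M[:2,:2],np.array(u,float)-M[:2,2]);s=d.copy()
    for _ in range(20): s=d/(1+c["k1"]*(s@s))
    v=T[:3,:3]@np.array([s[0],s[1],1]); o=T[:3,3]; return o+v*(z-o[2])/v[2]
def lm(cam,n):
    return [(np.round(w(cam,r["point"]),4).tolist(),round(r["conf"],2)) for r in ctrl.landmark_of(cam,n)][:3]
def bx(cam,n):
    return [(np.round(w(cam,r["point"]),4).tolist(),round(r["conf"],2)) for r in ctrl.boxes_of(cam,n)][:4]
E
python3 - <<'E'
from h import *
for c in ("scene","top"):
    cv2.imwrite(f"pics/{c}0.png",ctrl.camera(c)); p=ctrl.camera_params(c); print(c,np.round(p["pose"],3).tolist(),np.round(p["mtx"],1).tolist(),p["k1"])
    for n in "chute lane_end_0 lane_end_1 carrier slot_0 cover_seat hinge_mouth cover cover_grip hinge_pin pin_nose pin_grip latch_pivot latch_tip".split():
        print(n,lm(c,n))
    print("dish",bx(c,"dish_a"))
o=ctrl.get_obs(); print(o, ctrl.grip_depth)
E
```

```text
pics
scene [[0.901, -0.18, 0.395, 0.089], [-0.434, -0.349, 0.831, -0.904], [-0.012, -0.92, -0.392, 0.536], [0.0, 0.0, 0.0, 1.0]] [[586.3, 0.0, 314.3], [0.0, 586.3, 233.6], [0.0, 0.0, 1.0]] -0.0026754513079602334
chute [([0.5502, 0.2312, 0.0015], 0.87)]
lane_end_0 [([0.5771, 0.2488, 0.0516], 0.86), ([0.5291, 0.2536, 0.051], 0.62)]
lane_end_1 [([0.5771, 0.2488, 0.0516], 0.86), ([0.5291, 0.2536, 0.051], 0.62)]
carrier [([0.5777, 0.0092, 0.002], 0.72), ([0.4587, -0.1938, 0.006], 0.38), ([0.5758, 0.2482, 0.0456], 0.17)]
slot_0 [([0.5771, -0.0605, 0.0417], 0.77)]
cover_seat [([0.5791, 0.0043, 0.0713], 0.58)]
hinge_mouth [([0.5383, -0.098, 0.0768], 0.89), ([0.5495, 0.2273, -0.0005], 0.56)]
cover []
cover_grip [([0.3942, 0.3066, 0.0334], 0.81), ([0.5779, -0.0589, 0.0389], 0.74)]
hinge_pin [([0.4603, -0.1932, 0.0063], 0.65), ([0.4422, -0.2011, 0.0157], 0.42)]
pin_nose [([0.5426, -0.1638, 0.0026], 0.92), ([0.703, 0.0714, 0.0014], 0.51)]
pin_grip [([0.4428, -0.1993, 0.0162], 0.68), ([0.3937, 0.3106, 0.0004], 0.54), ([0.5801, 0.0013, 0.0683], 0.51)]
latch_pivot [([0.5768, 0.1393, 0.0811], 0.77),
[... 1352 characters left out ...]
], 0.69), ([0.3868, 0.3068, 0.0039], 0.4)]
{'time_s': 1.6, 'q': array([ 1.11373855e+00,  1.80809944e-01,  1.60703715e+00,  1.53021326e-05,
        1.35383454e+00, -2.06287613e-01]), 'dq': array([ 0.00034661, -0.00040428,  0.00030038, -0.00141398, -0.0001006 ,
       -0.00065666]), 'joint_efforts': array([-2.63484062e-04, -4.44837248e+01, -3.51671433e+01, -2.05239821e-04,
        7.94905864e-04,  2.47296754e-05]), 'eef_pos': array([0.14264922, 0.55700598, 0.20016488]), 'eef_rot': array([ 0.70154031,  0.08840164,  0.70157079, -0.08845769]), 'wrist_force': array([0.25609934, 0.44750897, 0.09447148]), 'torque': array([ 0.02505529, -0.02426433, -0.04633049]), 'opening': 0.9990993473453882} 0.0187
```

View pics/top0.png

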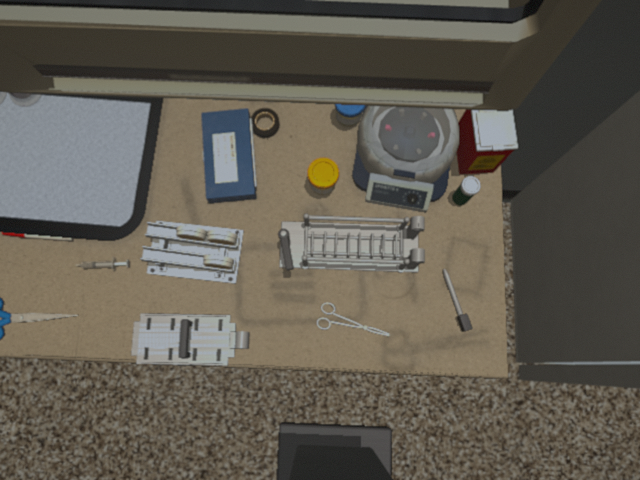

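View pics/scene0.png

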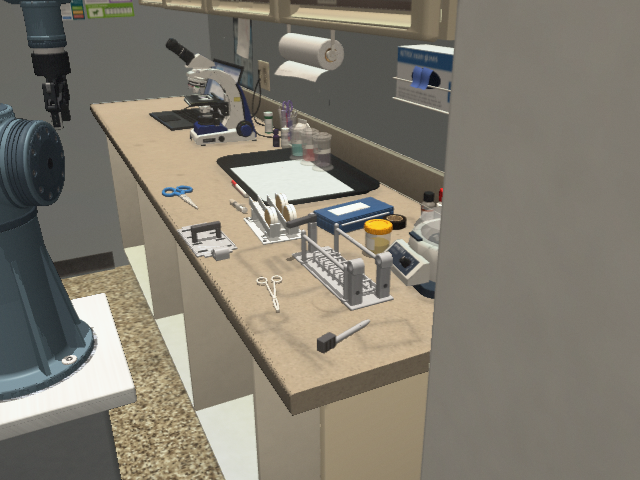

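The top view shows three dishes: two in the far lane at (225,235) and (190,232), and one in the near lane at (220,262). The carrier is at (350,243), the cover at (185,340) and the pin at (455,300). Next I'll look at closer crops with the model overlaid.

```bash
cat >> h.py <<'E'
def W(o,yaw,p):
    c,s=np.cos(yaw),np.sin(yaw); return [o[0]+c*p[0]-s*p[1],o[1]+s*p[0]+c*p[1],p[2]]
def crop(img,cam,x0,y0,x1,y1,k,pts):
    c=cv2.resize(img[y0:y1,x0:x1],None,fx=k,fy=k,interpolation=cv2.INTER_CUBIC)
    for P,col in pts:
        u=px(cam,P); q=((u-[x0,y0]+.5)*k).astype(int); cv2.drawMarker(c,tuple(int(v) for v in q),col,cv2.MARKER_CROSS,9,1)
    return c
RED=(0,0,255);GRN=(0,255,0)
E
python3 - <<'E'
from h import *
o=(.5785,.009);yaw=0
P=[(W(o,yaw,(x,y,.077)),RED) for x in(-.038,.038) for y in(-.09,.09)]
P+=[(W(o,yaw,(x,y,0)),GRN) for x in(-.045,.045) for y in(-.131,.131)]
P+=[(W(o,yaw,(-.04,-.108,.08)),RED),(W(o,yaw,(.04,-.108,.08)),RED),(W(o,yaw,(0,.128,.089)),RED)]
co=(.551,.2305);cy=-.12
Q=[(W(co,cy,(x,.0275,.047)),RED) for x in(-.0225,.0225)]+[(W(co,cy,(x,y,.031)),GRN) for x in(-.032,-.013,.013,.032) for y in (0,)]
t=cv2.imread("pics/top0.png");s=cv2.imread("pics/scene0.png")
a=crop(t,"top",270,205,430,280,5,P)
b=crop(t,"top",130,212,250,288,3,Q); c=crop(s,"scene",285,210,405,310,4,P); 
m=np.zeros((400,800,3),np.uint8);m[:228,:360]=b
c2=crop(s,"scene",240,185,310,245,6,Q); m[:400,:][:, :480]=0
b=crop(t,"top",140,215,250,285,5,Q)
cv2.imwrite("pics/c1.png",a)
n=np.zeros((600,800,3),np.uint8);n[:350,:550]=b; n[350:590,:280]=cv2.resize(c2,(280,240)) 
cv2.imwrite("pics/c2.png",n)
full=np.zeros((575,800,3),np.uint8);full[:375]=a;k=crop(s,"scene",290,215,400,308,2,P)
cv2.imwrite("pics/c3.png",crop(s,"scene",270,210,400,306,6,P))
v=np.zeros((597,800,3),np.uint8)
v[:299,:640]=crop(t,"top",270,206,430,281,4,P)[:299]
v[300:580,:440]=crop(t,"top",140,215,250,285,4,Q)
v[300:597,440:800]=crop(s,"scene",295,215,385,290,4,P)[:297,:360]
cv2.imwrite("pics/c4.png",v)
E
```

```text
(no output)
```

View pics/c4.png

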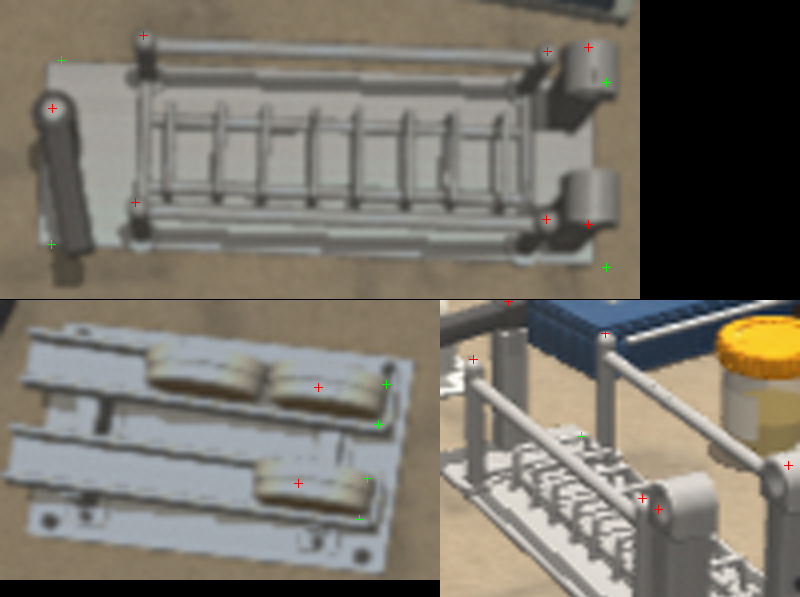

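The model overlay matches the carrier (yaw about 0) and the chute to within 1–2 px. Next I'll refine the numbers using the loops and repeated landmark readings.

Run:
```python
from h import *
o=(.5785,.009)
for y in (66,22,-22,-66):
    print(y,[np.round((px("top",W(o,0,(0,(y+d)/1e3,.029)))-[270,206]+.5)*4,0).tolist() for d in(-11.25,11.25)])
g=lambda u,z: np.round(ray("top",(np.array(u)/4+[270,206]-.5),z),4)
print("pivot",g((53,105),.089),"eyes",g((592,45),.08),g((595,225),.08))
for (u) in [(150,45),(535,55)]: print("rail+",g(u,.066))
for (u) in [(150,210),(530,222)]: print("rail-",g(u,.066))
N="lane_end_0 slot_0 cover_seat hinge_mouth carrier latch_pivot chute cover cover_grip hinge_pin pin_nose pin_grip".split()
acc={}
for i in range(3):
  for c in ("top","scene"):
    ctrl.camera(c)
    for n in N:
        if c=="scene" and n in("cover",): continue
        for p,cf in lm(c,n)[:2 if n=="lane_end_0" else 1]: acc.setdefault((n,c),[]).append(p)
for k,v in acc.items(): print(k,np.round(v,4).tolist())
print(ctrl.get_obs()["time_s"])
```

```text
66 [[218.0, 145.0], [169.0, 143.0]]
22 [[313.0, 149.0], [264.0, 147.0]]
-22 [[408.0, 153.0], [359.0, 151.0]]
-66 [[503.0, 157.0], [454.0, 155.0]]
pivot [0.58   0.1367 0.089 ] eyes [ 0.6196 -0.1004  0.08  ] [ 0.5383 -0.1018  0.08  ]
rail+ [0.6151 0.0962 0.066 ]
rail+ [ 0.6178 -0.0772  0.066 ]
rail- [0.5395 0.0927 0.066 ]
rail- [ 0.5412 -0.0756  0.066 ]
('lane_end_0', 'top') [[0.5326, 0.253, 0.0427], [0.5745, 0.2526, 0.0488], [0.5693, 0.2496, 0.0494], [0.5338, 0.2539, 0.0455], [0.532, 0.2542, 0.0456], [0.5728, 0.2489, 0.0496]]
('slot_0', 'top') [[0.5751, -0.0555, 0.0364], [0.5765, -0.0578, 0.0363], [0.4345, -0.0002, 0.0044]]
('cover_seat', 'top') [[0.576, 0.0081, 0.0703], [0.5788, 0.0085, 0.0687], [0.5787, 0.011, 0.0741]]
('hinge_mouth', 'top') [[0.5392, -0.0973, 0.0818], [0.5418, -0.0943, 0.0782], [0.5401, -0.0965, 0.0798]]
('carrier', 'top') [[0.5776, 0.0079, -0.0004], [0.5821, 0.007, 0.0024], [0.5807, 0.0074, 0.0008]]
('latch_pivot', 'top') [[0.5797, 0.1366, 0.0841], [0.582, 0.1337, 0.0834], [0.5817, 0.133, 0.0828]]
('chute', 'top') [[0.5513, 0.2321, 0.002], [0.5489, 0.2293, 0.0025]
[... 954 characters left out ...]
.5765, 0.011, 0.0031]]
('latch_pivot', 'scene') [[0.5745, 0.1359, 0.0847], [0.5761, 0.1382, 0.0811], [0.5783, 0.1366, 0.0819]]
('chute', 'scene') [[0.5474, 0.2274, -0.0006], [0.5768, -0.0617, 0.0394]]
('cover_grip', 'scene') [[0.392, 0.3035, 0.0354], [0.3908, 0.3026, 0.0342], [0.3877, 0.3044, 0.0381]]
('hinge_pin', 'scene') [[0.4577, -0.1955, 0.0043], [0.4593, -0.1933, 0.0042], [0.4572, -0.1928, 0.0067]]
('pin_nose', 'scene') [[0.5407, -0.1655, 0.0074], [0.5424, -0.1674, 0.0054], [0.5422, -0.1663, 0.0033]]
('pin_grip', 'scene') [[0.5785, -0.0612, 0.0379], [0.4425, -0.2013, 0.0156], [0.4423, -0.2008, 0.0168]]
('hinge_mouth', 'scene') [[0.5356, -0.0987, 0.0765], [0.5377, -0.0985, 0.0778]]
5.35
```

Run:
```python
from h import *
g=lambda u,z: np.round(ray("top",(np.array(u)/4+[140,215-75]-.5),z),4)
for (a,b,z) in [((65,325),(412,362),.003),((28,530),(385,570),.003),((412,362),(385,570),.003),((147,362),(260,388),.07)]:
    A,B=g(a,z),g(b,z); print(A[:2],B[:2],np.round(B-A,4)[:2])
o=ctrl.get_obs(); M=R.from_quat(np.roll(o["eef_rot"],-1)).as_matrix(); print(np.round(M,3))
# dish silhouette
im=ctrl.camera("top")
for r in ctrl.trace("top","dish_a")[:4]:
    p=r["pixels"].astype(np.uint8); ys,xs=np.nonzero(p); print(r["conf"],len(xs),cv2.minAreaRect(np.c_[xs,ys].astype(np.float32)))
for y in (.0275,.0815):
  for x in (-.0225,.0225): 
    z=.047+(y-.0275)*.158; 
    for ya in(-.08,-.11): print(x,y,ya,np.round(px("top",W((.551,.2295),ya,(x,y,z+.0275))),1))
```

```text
[0.6121 0.3877] [0.6008 0.2199] [-0.0113 -0.1678]
[0.5121 0.3946] [0.5003 0.2254] [-0.0118 -0.1692]
[0.6008 0.2199] [0.5003 0.2254] [-0.1005  0.0055]
[0.5798 0.3283] [0.57   0.2768] [-0.0098 -0.0515]
[[ 0.     0.248  0.969]
 [-0.     0.969 -0.248]
 [-1.    -0.     0.   ]]
0.85 392 ((221.40541076660156, 236.5675811767578), (30.249412536621094, 14.138313293457031), 9.462322235107422)
0.76 348 ((218.0, 261.5), (13.0, 30.0), 90.0)
0.72 399 ((190.32693481445312, 232.36538696289062), (30.201885223388672, 15.100942611694336), 11.309932708740234)
-0.0225 0.0275 -0.08 [212.3 258.1]
-0.0225 0.0275 -0.11 [212.  257.6]
0.0225 0.0275 -0.08 [216.4 233.3]
0.0225 0.0275 -0.11 [216.9 232.9]
-0.0225 0.0815 -0.08 [180.9 253.4]
-0.0225 0.0815 -0.11 [180.8 252. ]
0.0225 0.0815 -0.08 [185.3 228.6]
0.0225 0.0815 -0.11 [186.  227.3]
```

```bash
cat > plan.py <<'E'
import sys; from h import *
# usage: plan.py x y z yangle_deg grip [rows]  -> rows for straight line to TCP target, tool down
def plan(p,ya,grip,n=None):
    o=ctrl.get_obs(); M=R.from_quat(np.roll(o["eef_rot"],-1)); pos=o["eef_pos"]
    a=np.radians(ya); Y=np.array([np.cos(a),np.sin(a),0]); X=np.array([0,0,-1.]); T=R.from_matrix(np.c_[X,Y,np.cross(X,Y)])
    rv=(M.inv()*T).as_rotvec(); d=np.array(p)-pos
    n=n or int(max(np.ceil(np.linalg.norm(d)/.048),np.ceil(np.linalg.norm(np.degrees(rv))/8.5),1))
    print("t",round(o["time_s"],2),"pos",np.round(pos,4),"f",np.round(o["wrist_force"],1),"open",round(o["opening"],3),"d",np.round(d,4),"rv",np.round(np.degrees(rv),1),"q6",round(o["q"][5],2))
    for i in range(n):
        s=M.inv().apply(d/n); print(",".join(f"{v:g}" for v in [*np.round(np.degrees(rv/n),2),*np.round(s,4),grip]),end=",\n")
        M=M*R.from_rotvec(rv/n)
if __name__=="__main__":
    v=[float(x) for x in sys.argv[1:]]; plan(v[:3],v[3],v[4],int(v[5]) if len(v)>5 else None)
E
python3 plan.py .576 .2505 .12 -3.7 0.2
```

```text
t 5.45 pos [0.1427 0.557  0.2002] f [ 0.5 -0.1 -0.7] open 1.003 d [ 0.4333 -0.3065 -0.0802] rv [79.3  0.   0. ] q6 -0.21
6.61,0,0,0.0067,-0.0158,0.0413,0.2,
6.61,0,0,0.0067,-0.0109,0.0429,0.2,
6.61,0,0,0.0067,-0.0059,0.0438,0.2,
6.61,0,0,0.0067,-0.0008,0.0442,0.2,
6.61,0,0,0.0067,0.0043,0.044,0.2,
6.61,0,0,0.0067,0.0093,0.0432,0.2,
6.61,0,0,0.0067,0.0142,0.0419,0.2,
6.61,0,0,0.0067,0.019,0.04,0.2,
6.61,0,0,0.0067,0.0234,0.0375,0.2,
6.61,0,0,0.0067,0.0276,0.0346,0.2,
6.61,0,0,0.0067,0.0314,0.0312,0.2,
6.61,0,0,0.0067,0.0348,0.0273,0.2,
```

{"method": "carry_out", "body": {
  "motion": [6.6, 0, 0, 0.007, -0.016, 0.041, 0.2, 6.6, 0, 0, 0.007, -0.011, 0.043, 0.2, 6.6, 0, 0, 0.007, -0.006, 0.044, 0.2, 6.6, 0, 0, 0.007, -0.001, 0.044, 0.2, 6.6, 0, 0, 0.007, 0.004, 0.044, 0.2, 6.6, 0, 0, 0.007, 0.009, 0.043, 0.2, 6.6, 0, 0, 0.007, 0.014, 0.042, 0.2, 6.6, 0, 0, 0.007, 0.019, 0.04, 0.2, 6.6, 0, 0, 0.007, 0.023, 0.038, 0.2, 6.6, 0, 0, 0.007, 0.028, 0.035, 0.2]
}}

```text
time_s: 6.45
eef_pos: [0.5087, 0.2907, 0.1303]
eef_rot: [0.532, 0.468, 0.533, -0.462]
wrist_force: [-0.1, -0.1, 0.6]
opening: 0.401
```

```bash
python3 plan.py .576 .2505 .12 -3.7 0.2
```

```text
t 6.45 pos [0.5087 0.2907 0.1303] f [-0.1 -0.1  0.6] open 0.401 d [ 0.0673 -0.0402 -0.0103] rv [11.4 -0.4 -0.3] q6 0.18
5.7,-0.2,-0.13,0.0051,0.0306,0.0244,0.2,
5.7,-0.2,-0.13,0.0051,0.0329,0.0213,0.2,
```

{"method": "carry_out", "body": {
  "motion": [5.7, -0.2, -0.1, 0.005, 0.031, 0.024, 0.2, 5.7, -0.2, -0.1, 0.005, 0.033, 0.021, 0.2, 0, 0, 0, 0, 0, 0, 0.2]
}}

```text
time_s: 6.75
eef_pos: [0.5816, 0.2454, 0.119]
eef_rot: [0.48, 0.52, 0.479, -0.52]
wrist_force: [-0.3, 0.2, 0.3]
opening: 0.403
```

```bash
python3 - <<'E'
from h import *
t=ctrl.camera("top");s=ctrl.camera("scene")
print([bx("top","dish_a"),bx("scene","dish_a")])
o=ctrl.get_obs()["eef_pos"];P=[(o,RED),(o-[0,0,.078],GRN)]
v=np.zeros((400,800,3),np.uint8)
v[:,:400]=crop(t,"top",170,200,270,300,4,P); v[:,400:]=crop(s,"scene",230,150,330,250,4,P)
cv2.imwrite("pics/d1.png",v)
E
python3 plan.py .576 .2505 .042 -3.7 0.2 2
```

```text
[[], [([0.5665, 0.2358, 0.058], 0.73), ([0.5749, 0.2939, 0.068], 0.57), ([0.4529, -0.2001, 0.0095], 0.52), ([0.5285, 0.2385, 0.056], 0.5)]]
t 6.95 pos [0.5783 0.2481 0.1195] f [ 0.2  1.  -0.7] open 0.4 d [-0.0023  0.0024 -0.0775] rv [-0.6 -0.  -0. ] q6 0.29
-0.28,-0,-0,0.0388,-0.0013,-0.0011,0.2,
-0.28,-0,-0,0.0388,-0.0012,-0.0011,0.2,
```

View pics/d1.png

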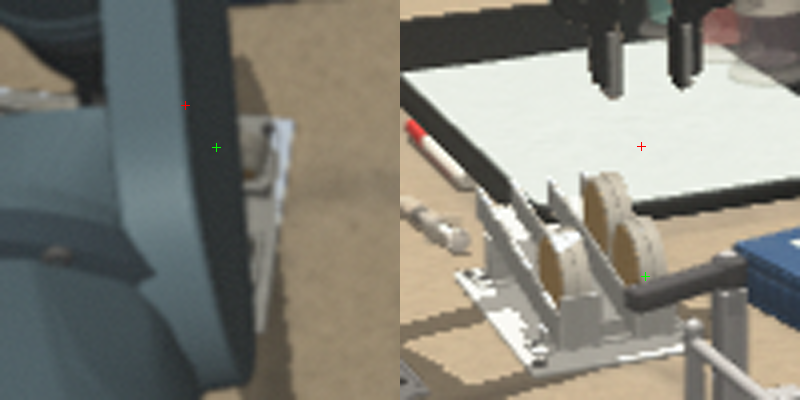

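Run:
```python
from h import *
print(px("scene",[.1427,.557,.2]),px("scene",[.1427,.557,.213]))
for z in(.1195,.13,.15): print(px("scene",[.5783,.2481,z]))
a=cv2.imread("pics/scene0.png")[80:140,20:90];cv2.imwrite("pics/e.png",cv2.resize(a,None,fx=6,fy=6,interpolation=cv2.INTER_CUBIC))
```

```text
[ 64.64459481 143.69013433] [ 63.64680778 138.2067517 ]
[289.91912176 186.14062285]
[289.7875423  181.66719573]
[289.53463526 173.06819947]
```

View pics/e.png

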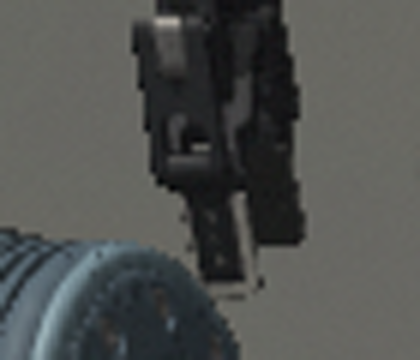

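{"method": "carry_out", "body": {
  "motion": [-0.3, 0, 0, 0.039, -0.001, -0.001, 0.2, -0.3, 0, 0, 0.035, -0.001, -0.001, 0.2, 0, 0, 0, 0.004, 0, 0, 0.2, 0, 0, 0, 0, 0, 0, 0.2]
}}

```text
time_s: 7.35
eef_pos: [0.5758, 0.2543, 0.0437]
eef_rot: [0.487, 0.516, 0.485, -0.512]
wrist_force: [0.1, -0.0, 1.0]
opening: 0.397
```

```bash
python3 plan.py .576 .2505 .042 -3.7 0.2 1
python3 - <<'E'
from h import *
s=ctrl.camera("scene")
o=ctrl.get_obs()["eef_pos"];P=[(o,RED)]
cv2.imwrite("pics/d2.png",crop(s,"scene",230,150,330,250,6,P))
E
```

```text
t 7.35 pos [0.5758 0.2543 0.0437] f [ 0.1 -0.   1. ] open 0.397 d [ 0.0002 -0.0038 -0.0017] rv [ 0.5 -0.1 -0.3] q6 0.28
0.47,-0.13,-0.3,0.0017,0.0004,0.0037,0.2,
```

View pics/d2.png

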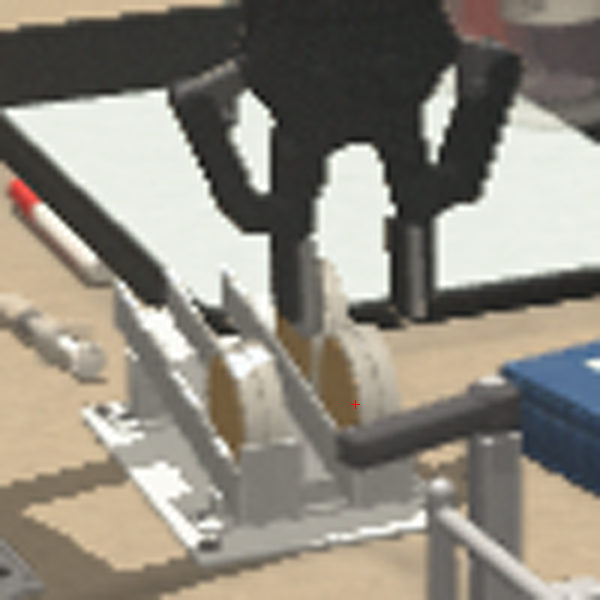

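Scene view: the finger tips at about (300,325) and (415,318) are level with the dish top. That is about 25–30 mm higher than the reported TCP, so I'll descend further with care, as the open fingers straddle the walls.

{"method": "carry_out", "body": {
  "motion": [0.4, 0, -0.2, 0.008, 0, 0.003, 0.2, 0, 0, 0, 0.008, 0, 0, 0.2, 0, 0, 0, 0, 0, 0, 0.2]
}}

```text
time_s: 7.7
eef_pos: [0.5782, 0.2523, 0.0314]
eef_rot: [0.485, 0.518, 0.483, -0.512]
wrist_force: [-0.2, -0.2, 0.2]
opening: 0.399
```

```bash
python3 plan.py .576 .2505 .042 -3.7 0.2 1
python3 - <<'E'
from h import *
s=ctrl.camera("scene")
o=ctrl.get_obs()["eef_pos"];P=[(o,RED)]
cv2.imwrite("pics/d3.png",crop(s,"scene",250,170,320,240,8,P))
E
```

```text
t 7.7 pos [0.5782 0.2523 0.0314] f [-0.2 -0.2  0.2] open 0.399 d [-0.0022 -0.0018  0.0106] rv [ 0.1 -0.2 -0.5] q6 0.28
0.09,-0.24,-0.45,-0.0106,-0.002,0.0018,0.2,
```

View pics/d3.png

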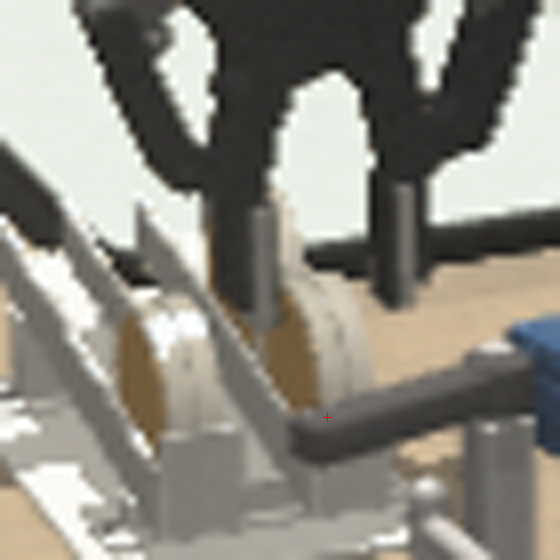

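{"method": "carry_out", "body": {
  "motion": [0, -0.2, -0.4, 0.008, -0.002, 0.001, 0.2, 0, 0, 0, 0.006, 0, 0, 0.2, 0, 0, 0, 0, 0, 0, 0.2, 0, 0, 0, 0, 0, 0, 0.8, 0, 0, 0, 0, 0, 0, 0.8, 0, 0, 0, 0, 0, 0, 0.8, 0, 0, 0, 0, 0, 0, 0.8]
}}

```text
time_s: 8.45
eef_pos: [0.5768, 0.2514, 0.0175]
eef_rot: [0.484, 0.516, 0.484, -0.515]
wrist_force: [-1.2, -0.6, -1.5]
opening: 0.174
```

```bash
python3 plan.py .576 .2505 .016 -3.7 0.2 1
python3 - <<'E'
from h import *
s=ctrl.camera("scene")
o=ctrl.get_obs()["eef_pos"];P=[(o,RED)]
cv2.imwrite("pics/d4.png",crop(s,"scene",250,170,320,240,8,P))
E
```

```text
t 8.45 pos [0.5768 0.2514 0.0175] f [-1.2 -0.6 -1.5] open 0.174 d [-0.0008 -0.0009 -0.0015] rv [ 0.1 -0.  -0.1] q6 0.29
0.07,-0.05,-0.07,0.0015,-0.0007,0.0009,0.2,
```

View pics/d4.png

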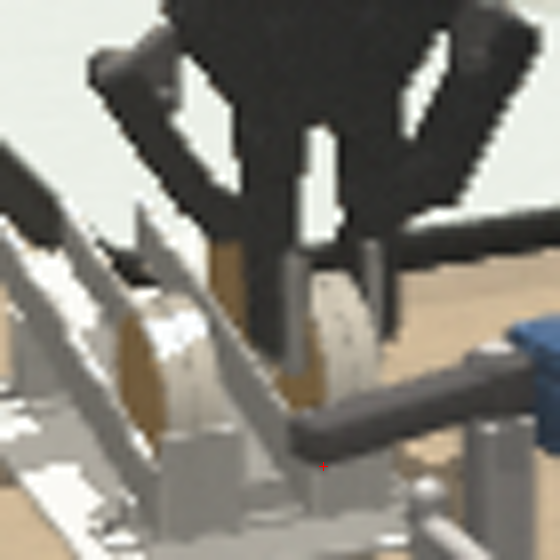

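Gripped: the opening is 0.174 (16 mm) with the pads around the dish's upper half. The visual offset is about 30 mm and is being tracked. Next I lift and carry it to slot 0.

{"method": "carry_out", "body": {
  "motion": [0, 0, 0, 0.0, 0, 0, 1, 0, 0, 0, -0.02, 0, 0, 1, 0, 0, 0, -0.04, 0, 0, 1, 0, 0, 0, -0.045, 0, 0, 1]
}}

```text
time_s: 8.9
eef_pos: [0.5712, 0.2498, 0.1169]
eef_rot: [-0.481, -0.512, -0.486, 0.52]
wrist_force: [1.5, 0.5, 0.0]
opening: 0.174
```

```bash
python3 plan.py .5785 -.057 .12 -89.7 1
```

```text
t 8.9 pos [0.5712 0.2498 0.1169] f [1.5 0.5 0. ] open 0.174 d [ 0.0073 -0.3068  0.0031] rv [86.1  0.7  0.5] q6 0.29
7.82,0.07,0.04,-0.0002,0.0024,0.0278,1,
7.82,0.07,0.04,-0.0003,0.0062,0.0272,1,
7.82,0.07,0.04,-0.0003,0.0098,0.0261,1,
7.82,0.07,0.04,-0.0003,0.0133,0.0245,1,
7.82,0.07,0.04,-0.0003,0.0165,0.0225,1,
7.82,0.07,0.04,-0.0003,0.0194,0.02,1,
7.82,0.07,0.04,-0.0003,0.022,0.0172,1,
7.82,0.07,0.04,-0.0003,0.0241,0.014,1,
7.82,0.07,0.04,-0.0003,0.0258,0.0106,1,
7.82,0.07,0.04,-0.0003,0.027,0.007,1,
7.82,0.07,0.04,-0.0003,0.0277,0.0033,1,
```

{"method": "carry_out", "body": {
  "motion": [7.8, 0, 0, 0, 0.002, 0.028, 1, 7.8, 0, 0, 0, 0.006, 0.027, 1, 7.8, 0, 0, 0, 0.01, 0.026, 1, 7.8, 0, 0, 0, 0.013, 0.025, 1, 7.8, 0, 0, 0, 0.017, 0.023, 1, 7.8, 0, 0, 0, 0.019, 0.02, 1, 7.8, 0, 0, 0, 0.022, 0.017, 1, 7.8, 0, 0, 0, 0.024, 0.014, 1, 7.8, 0, 0, 0, 0.026, 0.011, 1, 7.8, 0, 0, 0, 0.027, 0.007, 1]
}}

```text
time_s: 9.9
eef_pos: [0.5804, -0.0353, 0.1299]
eef_rot: [0.035, 0.711, 0.035, -0.702]
wrist_force: [0.2, 0.3, 0.4]
opening: 0.178
```

{"method": "carry_out", "body": {
  "motion": [7.8, 0, 0, 0, 0.028, 0.003, 1, 0, 0, 0, 0, 0, 0, 1, 0, 0, 0, 0, 0, 0, 1]
}}

```text
time_s: 10.2
eef_pos: [0.5807, -0.0687, 0.1306]
eef_rot: [-0.017, 0.712, -0.018, -0.702]
wrist_force: [-0.7, 0.7, -0.1]
opening: 0.179
```

```bash
python3 plan.py .5785 -.057 .06 -89.7 1
```

```text
t 10.2 pos [ 0.5807 -0.0687  0.1306] f [-0.7  0.7 -0.1] open 0.179 d [-0.0022  0.0117 -0.0706] rv [-3.1 -0.9 -0.1] q6 1.3
-1.56,-0.43,-0.04,0.0353,-0.0058,0.0019,1,
-1.56,-0.43,-0.04,0.0353,-0.0058,0.0015,1,
```

{"method": "carry_out", "body": {
  "motion": [-1.6, -0.4, 0, 0.02, -0.006, 0.002, 1, -1.5, -0.4, 0, 0.015, -0.005, 0.002, 1, 0, 0, 0, 0, 0, 0, 1, 0, 0, 0, 0, 0, 0, 1]
}}

```text
time_s: 10.6
eef_pos: [0.5781, -0.0547, 0.0952]
eef_rot: [0.006, 0.708, 0.005, -0.706]
wrist_force: [0.3, -0.6, 0.6]
opening: 0.179
```

```bash
python3 plan.py .5785 -.057 .06 -89.7 1;python3 - <<'E'
from h import *
s=ctrl.camera("scene");t=ctrl.camera("top")
v=np.zeros((480,800,3),np.uint8)
o=ctrl.get_obs()["eef_pos"];P=[(o+[0,0,.03],RED)]
v[:,:480]=crop(s,"scene",300,180,400,280,6,P)[:480,40:520]; v[:320,480:]=crop(t,"top",350,190,430,270,4,P)
cv2.imwrite("pics/s1.png",v)
print(bx("scene","dish_a"),lm("scene","slot_0"))
E
```

```text
t 10.6 pos [ 0.5781 -0.0547  0.0952] f [ 0.3 -0.6  0.6] open 0.179 d [ 0.0004 -0.0023 -0.0352] rv [ 0.5 -0.1 -0.1] q6 1.26
0.52,-0.12,-0.08,0.0352,0.0022,-0.0003,1,
[([0.5689, -0.0646, 0.1192], 0.6), ([0.5266, 0.2331, 0.0549], 0.49), ([0.5731, 0.2382, 0.0624], 0.44)] [([0.5774, -0.0604, 0.042], 0.56)]
```

View pics/s1.png

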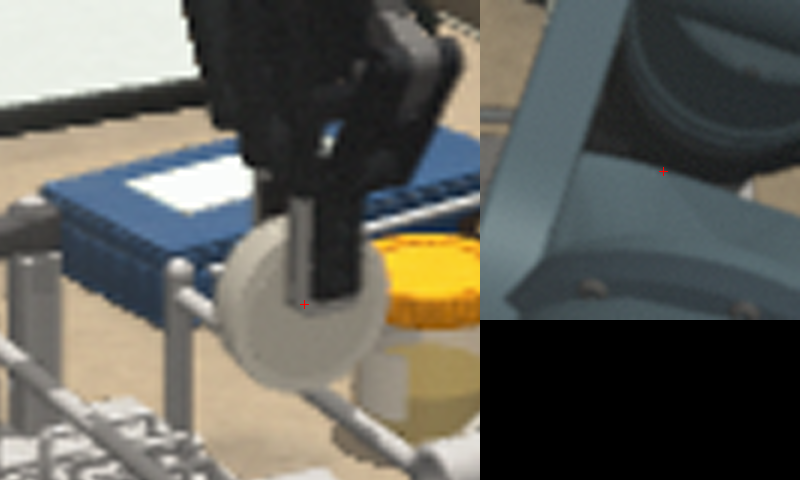

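{"method": "carry_out", "body": {
  "motion": [0.5, 0, 0, 0.02, 0.003, 0, 1, 0, 0, 0, 0.02, 0, 0, 1, 0, 0, 0, 0.01, 0, 0, 1, 0, 0, 0, 0, 0, 0, 1, 0, 0, 0, 0, 0, 0, 1]
}}

```text
time_s: 11.3
eef_pos: [0.5823, -0.0601, 0.0487]
eef_rot: [0.003, 0.711, -0.0, -0.703]
wrist_force: [-0.3, 0.0, 0.1]
opening: 0.179
```

```bash
python3 plan.py .5785 -.0575 .03 -89.7 1
```

```text
t 11.3 pos [ 0.5823 -0.0601  0.0487] f [-0.3  0.   0.1] open 0.179 d [-0.0038  0.0026 -0.0187] rv [-0.1 -0.6 -0.3] q6 1.26
-0.1,-0.62,-0.25,0.0186,-0.0027,0.004,1,
```

{"method": "carry_out", "body": {
  "motion": [0, -0.6, -0.3, 0.006, -0.003, 0.004, 1, 0, 0, 0, 0.005, 0, 0, 1, 0, 0, 0, 0.002, 0, 0, 1, 0, 0, 0, 0, 0, 0, 1]
}}

```text
time_s: 11.7
eef_pos: [0.5796, -0.0573, 0.037]
eef_rot: [0.001, 0.708, 0.001, -0.706]
wrist_force: [0.4, 0.0, 0.5]
opening: 0.178
```

```bash
python3 plan.py .5785 -.0575 .03 -89.7 1
```

```text
t 11.7 pos [ 0.5796 -0.0573  0.037 ] f [0.4 0.  0.5] open 0.178 d [-0.0011 -0.0002 -0.007 ] rv [-0.1 -0.2  0. ] q6 1.26
-0.09,-0.17,0.01,0.007,0.0002,0.0011,1,
```

{"method": "carry_out", "body": {
  "motion": [0, -0.2, 0, 0.005, 0, 0.001, 1, 0, 0, 0, 0.005, 0, 0, 1, 0, 0, 0, 0.005, 0, 0, 1, 0, 0, 0, 0.003, 0, 0, 1, 0, 0, 0, 0, 0, 0, 1]
}}

```text
time_s: 12.2
eef_pos: [0.5789, -0.0577, 0.0177]
eef_rot: [-0.001, -0.707, -0.001, 0.707]
wrist_force: [0.3, -0.7, 0.2]
opening: 0.17
```

```bash
python3 plan.py .5785 -.0575 .008 -89.7 1
```

```text
t 12.2 pos [ 0.5789 -0.0577  0.0177] f [ 0.3 -0.7  0.2] open 0.17 d [-0.0004  0.0002 -0.0097] rv [-0.1  0.  -0. ] q6 1.26
-0.09,0.01,-0.02,0.0097,-0.0002,0.0004,1,
```

No contact below the loop tops, so the dish is in the slot. I continue down to the seat.

{"method": "carry_out", "body": {
  "motion": [0, 0, 0, 0.005, 0, 0, 1, 0, 0, 0, 0.003, 0, 0, 1, 0, 0, 0, 0.002, 0, 0, 1, 0, 0, 0, 0.001, 0, 0, 1]
}}

```text
time_s: 12.6
eef_pos: [0.5796, -0.0577, 0.0064]
eef_rot: [0.001, 0.707, 0.001, -0.707]
wrist_force: [-1.2, 0.5, 7.7]
opening: 0.174
```

```bash
python3 plan.py .5785 -.0575 .008 -89.7 1
```

```text
t 12.6 pos [ 0.5796 -0.0577  0.0064] f [-1.2  0.5  7.7] open 0.174 d [-0.0011  0.0002  0.0016] rv [-0.1 -0.1 -0. ] q6 1.26
-0.09,-0.06,-0.03,-0.0016,-0.0002,0.0011,1,
```

{"method": "carry_out", "body": {
  "motion": [0, 0, 0, -0.001, 0, 0, 0.4, 0, 0, 0, 0, 0, 0, 0.4, 0, 0, 0, 0, 0, 0, 0.4, 0, 0, 0, -0.01, 0, 0, 0.4, 0, 0, 0, -0.03, 0, 0, 0.4, 0, 0, 0, -0.045, 0, 0, 0.2, 0, 0, 0, -0.02, 0, 0, 0.2]
}}

```text
time_s: 13.3
eef_pos: [0.5734, -0.0563, 0.111]
eef_rot: [-0.001, -0.703, -0.002, 0.712]
wrist_force: [0.8, 0.3, -1.1]
opening: 0.401
```

```bash
python3 plan.py .5765 .2505 .10 -3.7 0.2 12
python3 - <<'E'
from h import *
ctrl.camera("scene"); print(bx("scene","dish_a"))
ctrl.camera("top"); print(bx("top","dish_a"))
E
```

```text
t 13.3 pos [ 0.5734 -0.0563  0.111 ] f [ 0.8  0.3 -1.1] open 0.401 d [ 0.0031  0.3068 -0.011 ] rv [-86.1   0.5   0.7] q6 1.26
-7.17,0.04,0.05,0.001,-0.0256,-0.0004,0.2,
-7.17,0.04,0.05,0.001,-0.0253,-0.0036,0.2,
-7.17,0.04,0.05,0.0009,-0.0247,-0.0067,0.2,
-7.17,0.04,0.05,0.0009,-0.0237,-0.0097,0.2,
-7.17,0.04,0.05,0.0009,-0.0223,-0.0126,0.2,
-7.17,0.04,0.05,0.0009,-0.0205,-0.0153,0.2,
-7.17,0.04,0.05,0.0009,-0.0184,-0.0177,0.2,
-7.17,0.04,0.05,0.0009,-0.0161,-0.0199,0.2,
-7.17,0.04,0.05,0.0009,-0.0135,-0.0217,0.2,
-7.17,0.04,0.05,0.0009,-0.0107,-0.0232,0.2,
-7.17,0.04,0.05,0.0009,-0.0077,-0.0244,0.2,
-7.17,0.04,0.05,0.0009,-0.0046,-0.0252,0.2,
[([0.5715, 0.237, 0.0586], 0.67), ([0.5272, 0.2397, 0.059], 0.65)]
[([0.5242, 0.2498, 0.069], 0.79), ([0.5758, 0.2498, 0.0671], 0.79), ([0.3868, 0.3057, 0.0075], 0.28)]
```

{"method": "carry_out", "body": {
  "motion": [-7.2, 0, 0, 0, -0.026, 0, 0.2, -7.2, 0, 0, 0, -0.025, -0.004, 0.2, -7.2, 0, 0, 0, -0.025, -0.007, 0.2, -7.2, 0, 0, 0, -0.024, -0.01, 0.2, -7.2, 0, 0, 0, -0.022, -0.013, 0.2, -7.2, 0, 0, 0, -0.02, -0.015, 0.2, -7.2, 0, 0, 0, -0.018, -0.018, 0.2, -7.2, 0, 0, 0, -0.016, -0.02, 0.2, -7.2, 0, 0, 0, -0.013, -0.022, 0.2, -7.2, 0, 0, 0, -0.011, -0.023, 0.2]
}}

```text
time_s: 14.5
eef_pos: [0.5693, 0.2053, 0.0901]
eef_rot: [-0.42, -0.553, -0.437, 0.572]
wrist_force: [0.6, 0.8, -0.3]
opening: 0.4
```

{"method": "carry_out", "body": {
  "motion": [-7.2, 0, 0, 0, -0.006, -0.018, 0.2, -4, 0, 0, 0, 0, -0.01, 0.2, 0, 0, 0, 0, 0, 0, 0.2, 0, 0, 0, 0, 0, 0, 0.2]
}}

```text
time_s: 14.9
eef_pos: [0.5656, 0.2384, 0.0803]
eef_rot: [-0.473, -0.502, -0.497, 0.527]
wrist_force: [0.8, 0.2, 0.2]
opening: 0.399
```

```bash
python3 plan.py .5765 .251 .017 -3.7 0.2 3
```

```text
t 14.9 pos [0.5656 0.2384 0.0803] f [0.8 0.2 0.2] open 0.399 d [ 0.0109  0.0126 -0.0633] rv [0.3 0.1 2.8] q6 0.25
0.1,0.05,0.93,0.0209,0.0044,-0.0045,0.2,
0.1,0.05,0.93,0.021,0.0041,-0.0044,0.2,
0.1,0.05,0.93,0.021,0.0037,-0.0044,0.2,
```

{"method": "carry_out", "body": {
  "motion": [0, 0, 1.5, 0, 0.006, -0.007, 0.2, 0, 0, 1.3, 0, 0.005, -0.006, 0.2, 0, 0, 0, 0, 0, 0, 0.2]
}}

```text
time_s: 15.2
eef_pos: [0.578, 0.2496, 0.0776]
eef_rot: [-0.485, -0.515, -0.482, 0.516]
wrist_force: [0.2, 0.1, 0.2]
opening: 0.398
```

```bash
python3 plan.py .5765 .251 .017 -3.7 0.2 3
```

```text
t 15.2 pos [0.578  0.2496 0.0776] f [0.2 0.1 0.2] open 0.398 d [-0.0015  0.0014 -0.0606] rv [-0.   0.2 -0.1] q6 0.29
-0.01,0.06,-0.03,0.0202,-0.0006,-0.0005,0.2,
-0.01,0.06,-0.03,0.0202,-0.0006,-0.0005,0.2,
-0.01,0.06,-0.03,0.0202,-0.0005,-0.0004,0.2,
```

{"method": "carry_out", "body": {
  "motion": [0, 0, 0, 0.02, -0.001, -0.001, 0.2, 0, 0, 0, 0.02, -0.001, 0, 0.2, 0, 0, 0, 0.014, 0, 0, 0.2, 0, 0, 0, 0.004, 0, 0, 0.2, 0, 0, 0, 0, 0, 0, 0.2]
}}

```text
time_s: 15.7
eef_pos: [0.5784, 0.25, 0.0199]
eef_rot: [0.485, 0.518, 0.48, -0.516]
wrist_force: [0.5, -0.4, -0.7]
opening: 0.402
```

```bash
python3 plan.py .5768 .2514 .0175 -3.7 0.2 1
```

```text
t 15.7 pos [0.5784 0.25   0.0199] f [ 0.5 -0.4 -0.7] open 0.402 d [-0.0016  0.0014 -0.0024] rv [-0.2  0.1 -0.4] q6 0.29
-0.17,0.14,-0.39,0.0024,-0.0017,-0.0012,0.2,
```

{"method": "carry_out", "body": {
  "motion": [0, 0, -0.3, 0.002, -0.002, -0.001, 0.2, 0, 0, 0, 0, 0, 0, 0.8, 0, 0, 0, 0, 0, 0, 1, 0, 0, 0, 0, 0, 0, 1, 0, 0, 0, 0, 0, 0, 1, 0, 0, 0, -0.015, 0, 0, 1, 0, 0, 0, -0.04, 0, 0, 1, 0, 0, 0, -0.045, 0, 0, 1, 0, 0, 0, -0.005, 0, 0, 1]
}}

```text
time_s: 16.6
eef_pos: [0.5771, 0.2516, 0.1304]
eef_rot: [0.484, 0.517, 0.482, -0.517]
wrist_force: [0.8, 0.6, 0.6]
opening: 0.176
```

```bash
python3 plan.py .5785 -.0137 .13 -89.7 1 12
```

```text
t 16.6 pos [0.5771 0.2516 0.1304] f [0.8 0.6 0.6] open 0.176 d [ 0.0014 -0.2653 -0.0004] rv [85.8 -0.  -0.2] q6 0.29
7.15,-0,-0.02,0.0001,0.0016,0.022,1,
7.15,-0,-0.02,0.0001,0.0043,0.0217,1,
7.15,-0,-0.02,0.0001,0.007,0.021,1,
7.15,-0,-0.02,0.0001,0.0096,0.0199,1,
7.15,-0,-0.02,0.0001,0.012,0.0186,1,
7.15,-0,-0.02,0.0001,0.0142,0.0169,1,
7.15,-0,-0.02,0.0001,0.0162,0.0151,1,
7.15,-0,-0.02,0.0001,0.0179,0.0129,1,
7.15,-0,-0.02,0.0001,0.0194,0.0106,1,
7.15,-0,-0.02,0.0001,0.0206,0.0081,1,
7.15,-0,-0.02,0.0001,0.0214,0.0055,1,
7.15,-0,-0.02,0,0.0219,0.0028,1,
```

{"method": "carry_out", "body": {
  "motion": [7.2, 0, 0, 0, 0.002, 0.022, 1, 7.2, 0, 0, 0, 0.004, 0.022, 1, 7.2, 0, 0, 0, 0.007, 0.021, 1, 7.2, 0, 0, 0, 0.01, 0.02, 1, 7.2, 0, 0, 0, 0.012, 0.019, 1, 7.2, 0, 0, 0, 0.014, 0.017, 1, 7.2, 0, 0, 0, 0.016, 0.015, 1, 7.2, 0, 0, 0, 0.018, 0.013, 1, 7.2, 0, 0, 0, 0.019, 0.011, 1, 7.2, 0, 0, 0, 0.021, 0.008, 1]
}}

```text
time_s: 17.6
eef_pos: [0.5805, 0.0248, 0.1468]
eef_rot: [0.072, 0.714, 0.07, -0.693]
wrist_force: [0.2, -1.0, -0.5]
opening: 0.17
```

{"method": "carry_out", "body": {
  "motion": [7.2, 0, 0, 0, 0.016, 0.004, 1, 4, 0, 0, 0, 0.01, 0.002, 1, 0, 0, 0, 0, 0, 0, 1, 0, 0, 0, 0, 0, 0, 1]
}}

```text
time_s: 18.0
eef_pos: [0.5804, -0.0067, 0.1509]
eef_rot: [-0.002, 0.72, -0.004, -0.694]
wrist_force: [0.3, -0.3, 0.2]
opening: 0.175
```

```bash
python3 plan.py .5785 -.0137 .06 -89.7 1 3
```

```text
t 18.0 pos [ 0.5804 -0.0067  0.1509] f [ 0.3 -0.3  0.2] open 0.175 d [-0.0019 -0.007  -0.0909] rv [-0.7 -2.1 -0.2] q6 1.36
-0.24,-0.7,-0.06,0.0303,0.0023,0.0017,1,
-0.24,-0.7,-0.06,0.0303,0.0023,0.0014,1,
-0.24,-0.7,-0.06,0.0303,0.0023,0.001,1,
```

{"method": "carry_out", "body": {
  "motion": [-0.4, -1, 0, 0.02, 0.003, 0.001, 1, -0.3, -1, 0, 0.025, 0.003, 0.001, 1, 0, 0, 0, 0.02, 0, 0, 1, 0, 0, 0, 0.01, 0, 0, 1, 0, 0, 0, 0, 0, 0, 1]
}}

```text
time_s: 18.5
eef_pos: [0.5826, -0.0099, 0.0772]
eef_rot: [0.007, 0.71, 0.005, -0.704]
wrist_force: [0.2, 0.4, 0.3]
opening: 0.178
```

```bash
python3 plan.py .5785 -.0137 .035 -89.7 1 3
```

```text
t 18.5 pos [ 0.5826 -0.0099  0.0772] f [0.2 0.4 0.3] open 0.178 d [-0.0041 -0.0038 -0.0422] rv [ 0.7 -0.4 -0.2] q6 1.34
0.23,-0.14,-0.07,0.0141,0.0012,0.0015,1,
0.23,-0.14,-0.07,0.0141,0.0012,0.0014,1,
0.23,-0.14,-0.07,0.0141,0.0012,0.0014,1,
```

{"method": "carry_out", "body": {
  "motion": [0.6, -0.4, -0.2, 0.01, 0.003, 0.004, 1, 0, 0, 0, 0.012, 0.001, 0.001, 1, 0, 0, 0, 0.012, 0, 0, 1, 0, 0, 0, 0.005, 0, 0, 1, 0, 0, 0, 0, 0, 0, 1]
}}

```text
time_s: 19.0
eef_pos: [0.5789, -0.0139, 0.0375]
eef_rot: [0.003, 0.708, 0.003, -0.706]
wrist_force: [-0.0, 0.3, -0.2]
opening: 0.173
```

```bash
python3 plan.py .5785 -.0137 .018 -89.7 1 3
```

```text
t 19.0 pos [ 0.5789 -0.0139  0.0375] f [-0.   0.3 -0.2] open 0.173 d [-0.0004  0.0002 -0.0195] rv [ 0.2 -0.2 -0. ] q6 1.33
0.06,-0.07,-0.02,0.0065,-0.0001,0.0002,1,
0.06,-0.07,-0.02,0.0065,-0.0001,0.0002,1,
0.06,-0.07,-0.02,0.0065,-0.0001,0.0001,1,
```

{"method": "carry_out", "body": {
  "motion": [0.2, -0.2, 0, 0.005, 0, 0, 1, 0, 0, 0, 0.005, 0, 0, 1, 0, 0, 0, 0.005, 0, 0, 1, 0, 0, 0, 0.004, 0, 0, 1, 0, 0, 0, 0, 0, 0, 1]
}}

```text
time_s: 19.5
eef_pos: [0.5797, -0.0141, 0.0175]
eef_rot: [0.002, 0.707, 0.001, -0.707]
wrist_force: [0.2, -0.4, -0.3]
opening: 0.173
```

{"method": "carry_out", "body": {
  "motion": [0, 0, 0, 0.005, 0, 0, 1, 0, 0, 0, 0.003, 0, 0, 1, 0, 0, 0, 0.002, 0, 0, 1, 0, 0, 0, 0.001, 0, 0, 1]
}}

```text
time_s: 19.9
eef_pos: [0.5806, -0.0142, 0.0085]
eef_rot: [0.002, 0.708, 0.001, -0.706]
wrist_force: [-5.2, 0.3, 12.3]
opening: 0.174
```

{"method": "carry_out", "body": {
  "motion": [0, 0, 0, -0.002, 0, 0, 0.4, 0, 0, 0, 0, 0, 0, 0.4, 0, 0, 0, 0, 0, 0, 0.4, 0, 0, 0, -0.01, 0, 0, 0.4, 0, 0, 0, -0.03, 0, 0, 0.4, 0, 0, 0, -0.045, 0, 0, 0.2, 0, 0, 0, -0.035, 0, 0, 0.2]
}}

```text
time_s: 20.6
eef_pos: [0.5759, -0.0132, 0.1293]
eef_rot: [-0.001, -0.704, -0.002, 0.711]
wrist_force: [1.2, 1.0, -0.1]
opening: 0.395
```

```bash
python3 plan.py .532 .2535 .12 -3.7 0.2 12
```

```text
t 20.6 pos [ 0.5759 -0.0132  0.1293] f [ 1.2  1.  -0.1] open 0.395 d [-0.0439  0.2667 -0.0093] rv [-86.    0.4   0.5] q6 1.34
-7.17,0.03,0.04,0.0008,-0.0222,0.0035,0.2,
-7.17,0.03,0.04,0.0008,-0.0225,0.0007,0.2,
-7.17,0.03,0.04,0.0008,-0.0224,-0.0021,0.2,
-7.17,0.03,0.04,0.0008,-0.022,-0.0049,0.2,
-7.17,0.03,0.04,0.0008,-0.0212,-0.0076,0.2,
-7.17,0.03,0.04,0.0008,-0.0201,-0.0101,0.2,
-7.17,0.03,0.04,0.0008,-0.0187,-0.0126,0.2,
-7.17,0.03,0.04,0.0008,-0.017,-0.0148,0.2,
-7.17,0.03,0.04,0.0008,-0.015,-0.0168,0.2,
-7.17,0.03,0.04,0.0008,-0.0128,-0.0186,0.2,
-7.17,0.03,0.04,0.0008,-0.0104,-0.02,0.2,
-7.17,0.03,0.04,0.0008,-0.0078,-0.0211,0.2,
```

{"method": "carry_out", "body": {
  "motion": [-7.2, 0, 0, -0.001, -0.022, 0.004, 0.2, -7.2, 0, 0, -0.001, -0.023, 0.001, 0.2, -7.2, 0, 0, -0.001, -0.022, -0.002, 0.2, -7.2, 0, 0, -0.001, -0.022, -0.005, 0.2, -7.2, 0, 0, -0.001, -0.021, -0.008, 0.2, -7.2, 0, 0, -0.001, -0.02, -0.01, 0.2, -7.2, 0, 0, -0.001, -0.019, -0.013, 0.2, -7.2, 0, 0, -0.001, -0.017, -0.015, 0.2, -7.2, 0, 0, 0, -0.015, -0.017, 0.2, -7.2, 0, 0, 0, -0.013, -0.019, 0.2]
}}

```text
time_s: 21.6
eef_pos: [0.5404, 0.2135, 0.153]
eef_rot: [0.432, 0.565, 0.426, -0.559]
wrist_force: [0.5, 0.1, -0.7]
opening: 0.4
```

{"method": "carry_out", "body": {
  "motion": [-7.2, 0, 0, 0, -0.008, -0.02, 0.2, -4, 0, 0, 0, -0.002, -0.012, 0.2, 0, 0, 0, 0, 0, 0, 0.2, 0, 0, 0, 0, 0, 0, 0.2]
}}

```text
time_s: 22.0
eef_pos: [0.5363, 0.2512, 0.1552]
eef_rot: [0.489, 0.517, 0.482, -0.511]
wrist_force: [1.0, 0.1, -0.8]
opening: 0.398
```

```bash
python3 plan.py .532 .2535 .08 -3.7 0.2 2
python3 - <<'E'
from h import *
ctrl.camera("scene"); print(bx("scene","dish_a"),lm("scene","lane_end_0"))
E
```

```text
t 22.0 pos [0.5363 0.2512 0.1552] f [ 1.   0.1 -0.8] open 0.398 d [-0.0043  0.0023 -0.0752] rv [ 0.4  0.  -0.8] q6 0.3
0.22,0,-0.38,0.0376,-0.0027,-0.001,0.2,
0.22,0,-0.38,0.0376,-0.0025,-0.001,0.2,
[([0.5705, -0.0208, 0.0525], 0.79), ([0.4559, -0.198, 0.0112], 0.66), ([0.5263, 0.2392, 0.0564], 0.55)] [([0.573, 0.2501, 0.048], 0.82), ([0.5294, 0.2535, 0.0515], 0.77)]
```

{"method": "carry_out", "body": {
  "motion": [0.3, 0, -0.5, 0.02, -0.003, -0.001, 0.2, 0.1, 0, -0.3, 0.03, -0.002, -0.001, 0.2, 0, 0, 0, 0.015, 0, 0, 0.2, 0, 0, 0, 0.005, 0, 0, 0.2, 0, 0, 0, 0, 0, 0, 0.2]
}}

```text
time_s: 22.65
eef_pos: [0.5311, 0.2496, 0.0785]
eef_rot: [-0.48, -0.517, -0.482, 0.519]
wrist_force: [-0.7, 0.7, 0.5]
opening: 0.404
```

```bash
python3 plan.py .532 .2535 .0175 -3.7 0.2 3
```

```text
t 22.65 pos [0.5311 0.2496 0.0785] f [-0.7  0.7  0.5] open 0.404 d [ 0.0009  0.0039 -0.061 ] rv [-0.5  0.1  0.3] q6 0.31
-0.17,0.02,0.09,0.0203,0.0003,-0.0013,0.2,
-0.17,0.02,0.09,0.0203,0.0003,-0.0013,0.2,
-0.17,0.02,0.09,0.0203,0.0002,-0.0013,0.2,
```

{"method": "carry_out", "body": {
  "motion": [-0.4, 0, 0.2, 0.02, 0, -0.004, 0.2, 0, 0, 0, 0.02, 0, -0.001, 0.2, 0, 0, 0, 0.013, 0, 0, 0.2, 0, 0, 0, 0.005, 0, 0, 0.2, 0, 0, 0, 0, 0, 0, 0.2]
}}

```text
time_s: 23.15
eef_pos: [0.5336, 0.2542, 0.0206]
eef_rot: [0.483, 0.518, 0.482, -0.516]
wrist_force: [-0.6, -1.4, 0.4]
opening: 0.398
```

```bash
python3 plan.py .532 .2535 .0175 -3.7 0.2 1
```

```text
t 23.15 pos [0.5336 0.2542 0.0206] f [-0.6 -1.4  0.4] open 0.398 d [-0.0016 -0.0007 -0.0031] rv [-0.3 -0.  -0.1] q6 0.31
-0.25,-0.01,-0.14,0.0031,-0.0016,0.0008,0.2,
```

{"method": "carry_out", "body": {
  "motion": [-0.2, 0, 0, 0.003, -0.002, 0.001, 0.2, 0, 0, 0, 0, 0, 0, 0.8, 0, 0, 0, 0, 0, 0, 1, 0, 0, 0, 0, 0, 0, 1, 0, 0, 0, 0, 0, 0, 1, 0, 0, 0, -0.015, 0, 0, 1, 0, 0, 0, -0.04, 0, 0, 1, 0, 0, 0, -0.045, 0, 0, 1, 0, 0, 0, -0.005, 0, 0, 1]
}}

```text
time_s: 24.05
eef_pos: [0.5322, 0.2533, 0.1304]
eef_rot: [0.484, 0.517, 0.482, -0.515]
wrist_force: [1.5, -0.1, 1.0]
opening: 0.175
```

```bash
python3 plan.py .5785 .0303 .13 -89.7 1 12
```

```text
t 24.05 pos [0.5322 0.2533 0.1304] f [ 1.5 -0.1  1. ] open 0.175 d [ 0.0463 -0.223  -0.0004] rv [85.9 -0.2 -0.2] q6 0.31
7.16,-0.02,-0.02,0,0.0051,0.0183,1,
7.16,-0.02,-0.02,0.0001,0.0073,0.0175,1,
7.16,-0.02,-0.02,0.0001,0.0094,0.0165,1,
7.16,-0.02,-0.02,0.0001,0.0114,0.0152,1,
7.16,-0.02,-0.02,0.0001,0.0132,0.0136,1,
7.16,-0.02,-0.02,0.0001,0.0148,0.0119,1,
7.16,-0.02,-0.02,0.0001,0.0162,0.0099,1,
7.16,-0.02,-0.02,0.0001,0.0173,0.0078,1,
7.16,-0.02,-0.02,0.0001,0.0181,0.0056,1,
7.16,-0.02,-0.02,0,0.0187,0.0033,1,
7.16,-0.02,-0.02,0,0.019,0.001,1,
7.16,-0.02,-0.02,0,0.0189,-0.0014,1,
```

{"method": "carry_out", "body": {
  "motion": [7.2, 0, 0, 0, 0.005, 0.018, 1, 7.2, 0, 0, 0, 0.007, 0.018, 1, 7.2, 0, 0, 0, 0.009, 0.017, 1, 7.2, 0, 0, 0, 0.011, 0.015, 1, 7.2, 0, 0, 0, 0.013, 0.014, 1, 7.2, 0, 0, 0, 0.015, 0.012, 1, 7.2, 0, 0, 0, 0.016, 0.01, 1, 7.2, 0, 0, 0, 0.017, 0.008, 1, 7.2, 0, 0, 0, 0.018, 0.006, 1, 7.2, 0, 0, 0, 0.019, 0.003, 1]
}}

```text
time_s: 25.05
eef_pos: [0.572, 0.0619, 0.1439]
eef_rot: [0.072, 0.713, 0.072, -0.694]
wrist_force: [0.3, 0.2, 0.9]
opening: 0.174
```

{"method": "carry_out", "body": {
  "motion": [7.2, 0, 0, 0, 0.016, 0, 1, 4, 0, 0, 0, 0.01, 0, 1, 0, 0, 0, 0, 0, 0, 1, 0, 0, 0, 0, 0, 0, 1]
}}

```text
time_s: 25.45
eef_pos: [0.5779, 0.0323, 0.1469]
eef_rot: [-0.002, 0.718, -0.001, -0.696]
wrist_force: [-0.0, -0.8, -1.1]
opening: 0.172
```

```bash
python3 plan.py .5785 .0303 .08 -89.7 1 3
```

```text
t 25.45 pos [0.5779 0.0323 0.1469] f [-0.  -0.8 -1.1] open 0.172 d [ 0.0006 -0.002  -0.0669] rv [-0.5 -1.9  0. ] q6 1.42
-0.18,-0.62,0.01,0.0223,0.0007,0.0005,1,
-0.18,-0.62,0.01,0.0223,0.0007,0.0003,1,
-0.18,-0.62,0.01,0.0223,0.0007,0,1,
```

{"method": "carry_out", "body": {
  "motion": [-0.3, -1, 0, 0.02, 0.001, 0.001, 1, -0.2, -0.9, 0, 0.025, 0.001, 0.001, 1, 0, 0, 0, 0.02, 0, 0, 1, 0, 0, 0, 0.005, 0, 0, 1, 0, 0, 0, 0, 0, 0, 1]
}}

```text
time_s: 25.95
eef_pos: [0.5787, 0.0334, 0.078]
eef_rot: [0.006, 0.708, 0.006, -0.706]
wrist_force: [-0.7, 0.3, -0.0]
opening: 0.178
```

```bash
python3 plan.py .5785 .0303 .035 -89.7 1 3
```

```text
t 25.95 pos [0.5787 0.0334 0.078 ] f [-0.7  0.3 -0. ] open 0.178 d [-0.0002 -0.0031 -0.043 ] rv [ 0.7 -0.2  0. ] q6 1.41
0.22,-0.07,0.01,0.0143,0.001,0.0001,1,
0.22,-0.07,0.01,0.0143,0.001,0.0001,1,
0.22,-0.07,0.01,0.0143,0.001,0.0001,1,
```

{"method": "carry_out", "body": {
  "motion": [0.6, -0.2, 0, 0.01, 0.003, 0, 1, 0, 0, 0, 0.012, 0.001, 0, 1, 0, 0, 0, 0.012, 0, 0, 1, 0, 0, 0, 0.005, 0, 0, 1, 0, 0, 0, 0, 0, 0, 1]
}}

```text
time_s: 26.45
eef_pos: [0.5806, 0.0295, 0.0385]
eef_rot: [0.003, 0.709, 0.003, -0.706]
wrist_force: [0.4, -0.2, -0.9]
opening: 0.177
```

```bash
python3 plan.py .5785 .0303 .018 -89.7 1 3
```

```text
t 26.45 pos [0.5806 0.0295 0.0385] f [ 0.4 -0.2 -0.9] open 0.177 d [-0.0021  0.0008 -0.0205] rv [ 0.1 -0.2 -0. ] q6 1.41
0.04,-0.08,-0,0.0068,-0.0003,0.0007,1,
0.04,-0.08,-0,0.0068,-0.0003,0.0007,1,
0.04,-0.08,-0,0.0068,-0.0003,0.0007,1,
```

{"method": "carry_out", "body": {
  "motion": [0, -0.2, 0, 0.005, -0.001, 0.002, 1, 0, 0, 0, 0.005, 0, 0, 1, 0, 0, 0, 0.005, 0, 0, 1, 0, 0, 0, 0.005, 0, 0, 1, 0, 0, 0, 0, 0, 0, 1]
}}

```text
time_s: 26.95
eef_pos: [0.5792, 0.0301, 0.0176]
eef_rot: [0.003, 0.708, 0.002, -0.706]
wrist_force: [0.5, -0.7, -0.4]
opening: 0.177
```

{"method": "carry_out", "body": {
  "motion": [0, 0, 0, 0.005, 0, 0, 1, 0, 0, 0, 0.003, 0, 0, 1, 0, 0, 0, 0.001, 0, 0, 1, 0, 0, 0, 0.001, 0, 0, 1]
}}

```text
time_s: 27.35
eef_pos: [0.5799, 0.0302, 0.0086]
eef_rot: [0.003, 0.708, 0.002, -0.706]
wrist_force: [-5.4, 0.8, 14.0]
opening: 0.174
```

{"method": "carry_out", "body": {
  "motion": [0, 0, 0, -0.002, 0, 0, 0.4, 0, 0, 0, 0, 0, 0, 0.4, 0, 0, 0, 0, 0, 0, 0.4, 0, 0, 0, -0.01, 0, 0, 0.4, 0, 0, 0, -0.03, 0, 0, 0.4, 0, 0, 0, -0.045, 0, 0, 0.2, 0, 0, 0, -0.035, 0, 0, 0.2]
}}

```text
time_s: 28.05
eef_pos: [0.575, 0.031, 0.1295]
eef_rot: [-0.002, -0.704, -0.003, 0.711]
wrist_force: [0.0, -0.3, -1.0]
opening: 0.401
```

```bash
python3 - <<'E'
from h import *
t=ctrl.camera("top");
print("dish",bx("top","dish_a")); print("seat",lm("top","cover_seat"),"cover",lm("top","cover"),"grip",lm("top","cover_grip"),"pin",lm("top","hinge_pin"))
r=ctrl.trace("top","cover")
for q in r[:2]:
    ys,xs=np.nonzero(q["pixels"]); print(q["conf"],len(xs),cv2.minAreaRect(np.c_[xs,ys].astype(np.float32)))
s=ctrl.camera("scene"); print("dish",bx("scene","dish_a")); print("grip",lm("scene","cover_grip"),"pin",lm("scene","hinge_pin"))
v=np.zeros((600,800,3),np.uint8)
v[:275,:625]=crop(t,"top",125,308,250,363,5,[]); v[275:,:520]=crop(s,"scene",285,190,415,271,4,[])[:325]
cv2.imwrite("pics/k1.png",v)
E
python3 plan.py .391 .3065 .12 -90 0.2
```

```text
dish [([0.5868, 0.0321, 0.0645], 0.64), ([0.6008, -0.0353, 0.0094], 0.57), ([0.5852, -0.0137, 0.0619], 0.46)]
seat [([0.5767, 0.0077, 0.0709], 0.91), ([0.5763, 0.0262, 0.0396], 0.36)] cover [([0.3894, 0.3177, -0.0008], 0.59)] grip [([0.3889, 0.3078, 0.0364], 0.8), ([0.5523, 0.2263, 0.0016], 0.72)] pin [([0.4563, -0.1962, 0.0034], 0.8)]
0.62 5378 ((190.50856018066406, 339.2002258300781), (116.63811492919922, 52.521419525146484), 1.6365771293640137)
dish [([0.5716, 0.0221, 0.0509], 0.81), ([0.3919, 0.2988, 0.003], 0.6), ([0.5697, -0.0224, 0.0535], 0.59), ([0.5957, -0.0721, 0.0359], 0.55)]
grip [([0.392, 0.3029, 0.0329], 0.86)] pin [([0.4604, -0.1932, 0.0056], 0.66)]
t 28.6 pos [0.574  0.0311 0.1258] f [-0.3  0.1 -0.6] open 0.4 d [-0.183   0.2754 -0.0058] rv [0.4 0.7 0.1] q6 1.41
0.06,0.11,0.01,0.0012,-0.0395,0.0258,0.2,
0.06,0.11,0.01,0.0012,-0.0395,0.0259,0.2,
0.06,0.11,0.01,0.0011,-0.0395,0.0259,0.2,
0.06,0.11,0.01,0.0011,-0.0395,0.026,0.2,
0.06,0.11,0.01,0.001,-0.0394,0.026,0.2,
0.06,0.11,0.01,0.0009,-0.0394,0.0261,0.2,
0.06,0.11,0.01,0.0009,-0.0394,0.0261,0.2,Traceback (most recent call last):
  File "<stdin>", line 9, in <module>
ValueError: could not broadcast input array from shape (324,520,3) into shape (325,520,3)
```

Run:
```python
from h import *
t=ctrl.camera("top");s=ctrl.camera("scene")
v=np.zeros((600,800,3),np.uint8)
v[:275,:625]=crop(t,"top",125,308,250,363,5,[]); v[275:599,:520]=crop(s,"scene",285,190,415,271,4,[])
v[275:575,520:800]=crop(t,"top",350,205,420,280,4,[])
cv2.imwrite("pics/k1.png",v)
```

```text
(no output)
```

View pics/k1.png

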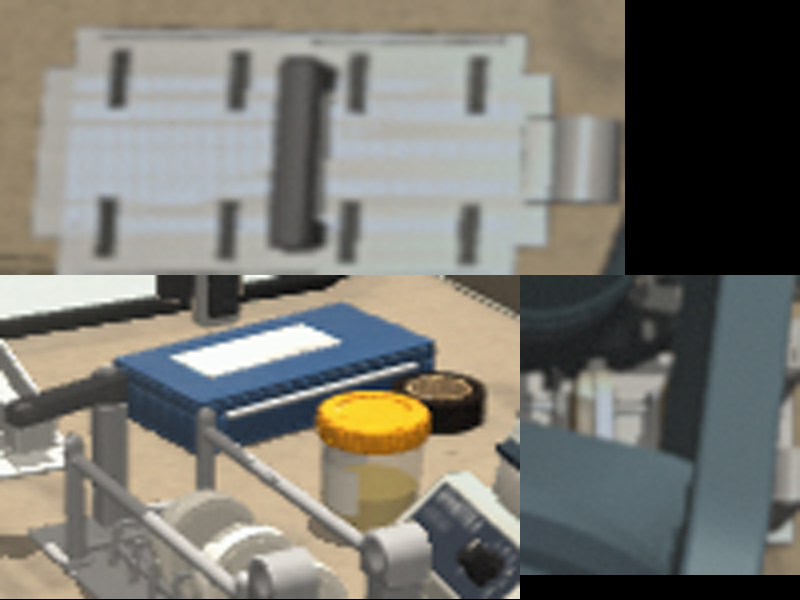

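The cover shows at top left, with its handle running (307,60)→(295,245) in the crop. The dishes in the scene crop stand in sequence at (190,520), (250,560) and (310,590).

```bash
python3 - <<'E'
from h import *
g=lambda u,z: ray("top",(np.array(u)/5+[125,308]-.5),z)
a,b=g((75,29),.004),g((526,37),.004); print(a,b,"yaw",np.arctan2(-(a-b)[0],(a-b)[1]))
print("notch L",g((45,70),.004),g((35,235),.004),"R",g((552,75),.004),g((547,245),.004))
print("handle top",g((307,62),.042),g((292,245),.042),"mid",g((299,154),.042))
for y in(.009,): 
  c=W((.391,.3065),.03,(0,0,.0));print([np.round((px("top",W((.3905,.315),.03,(x,y,.004)))-[125,308]+.5)*5) for x,y in((.046,.080),(.046,-.080),(-.033,.094),(.033,.094),(.033,-.094))])
E
python3 plan.py .391 .3065 .125 -88.5 0.2 8
```

```text
[0.43439229 0.39887646 0.004     ] [0.43859498 0.23194509 0.004     ] yaw 0.025170834052510083
notch L [0.41891671 0.40828652 0.004     ] [0.35933824 0.40522494 0.004     ] R [0.42510735 0.2213293  0.004     ] [0.36383425 0.21864976 0.004     ]
handle top [0.42339562 0.30287677 0.042     ] [0.35972059 0.3022589  0.042     ] mid [0.39115855 0.30272233 0.042     ]
[array([82., 30.]), array([514.,  36.]), array([ 26., 248.]), array([41., 65.]), array([550.,  72.])]
t 28.7 pos [0.5743 0.031  0.1263] f [0.4 0.8 0.4] open 0.405 d [-0.1833  0.2755 -0.0013] rv [-1.1  0.7  0.1] q6 1.41
-0.13,0.09,0.01,0.0005,-0.0346,0.0227,0.2,
-0.13,0.09,0.01,0.0004,-0.0347,0.0226,0.2,
-0.13,0.09,0.01,0.0004,-0.0347,0.0225,0.2,
-0.13,0.09,0.01,0.0004,-0.0348,0.0224,0.2,
-0.13,0.09,0.01,0.0003,-0.0348,0.0223,0.2,
-0.13,0.09,0.01,0.0003,-0.0349,0.0223,0.2,
-0.13,0.09,0.01,0.0002,-0.0349,0.0222,0.2,
-0.13,0.09,0.01,0.0002,-0.035,0.0221,0.2,
```

{"method": "carry_out", "body": {
  "motion": [0, 0, 0, 0, -0.035, 0.023, 0.2, 0, 0, 0, 0, -0.035, 0.023, 0.2, 0, 0, 0, 0, -0.035, 0.023, 0.2, 0, 0, 0, 0, -0.035, 0.022, 0.2, 0, 0, 0, 0, -0.035, 0.022, 0.2, 0, 0, 0, 0, -0.035, 0.022, 0.2, 0, 0, 0, 0, -0.03, 0.02, 0.2, 0, 0, 0, 0, -0.01, 0.01, 0.2, 0, 0, 0, 0, 0, 0, 0.2, 0, 0, 0, 0, 0, 0, 0.2]
}}

```text
time_s: 29.7
eef_pos: [0.4024, 0.2874, 0.1271]
eef_rot: [-0.001, -0.703, -0.002, 0.711]
wrist_force: [0.5, 0.0, -0.1]
opening: 0.402
```

```bash
python3 plan.py .391 .3045 .05 -88.5 0.2 3
python3 - <<'E'
from h import *
t=ctrl.camera("top");s=ctrl.camera("scene")
v=np.zeros((600,800,3),np.uint8)
v[:300,:640]=crop(t,"top",270,206,430,281,4,[]); v[300:600,:480]=crop(s,"scene",300,210,420,285,4,[])
v[300:600,480:800]=crop(s,"scene",180,170,260,245,4,[])
cv2.imwrite("pics/k2.png",v)
E
```

```text
t 29.7 pos [0.4024 0.2874 0.1271] f [ 0.5  0.  -0.1] open 0.402 d [-0.0114  0.0171 -0.0771] rv [-1.2  0.7  0.1] q6 1.94
-0.41,0.22,0.03,0.0258,-0.0057,0.0035,0.2,
-0.41,0.22,0.03,0.0257,-0.0057,0.0035,0.2,
-0.41,0.22,0.03,0.0257,-0.0058,0.0036,0.2,
```

View pics/k2.png

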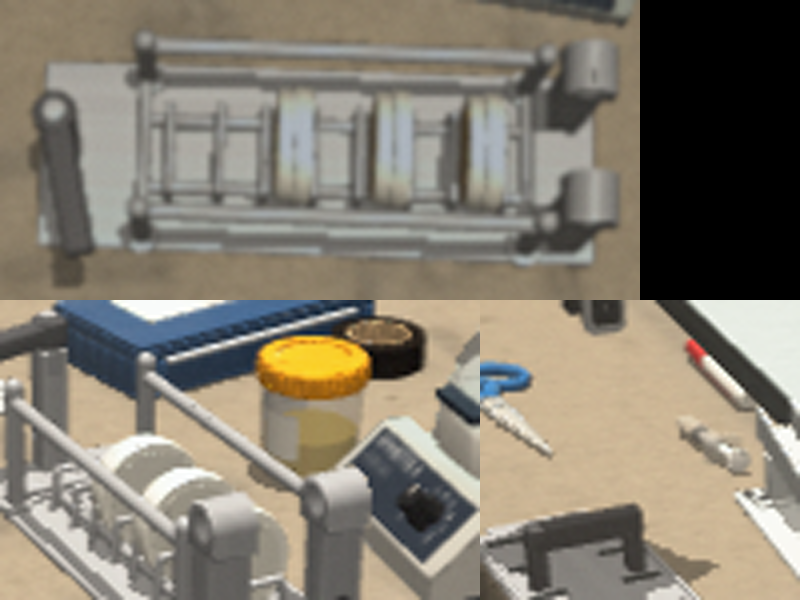

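All three dishes stand upright in slots 0–2. Now I take the cover.

{"method": "carry_out", "body": {
  "motion": [-0.6, 0.3, 0, 0.01, -0.009, 0.006, 0.2, -0.6, 0.4, 0, 0.015, -0.007, 0.005, 0.2, 0, 0, 0, 0.015, 0, 0, 0.2, 0, 0, 0, 0.01, 0, 0, 0.2, 0, 0, 0, 0, 0, 0, 0.2]
}}

```text
time_s: 30.3
eef_pos: [0.3931, 0.3015, 0.0735]
eef_rot: [0.006, 0.708, 0.007, -0.706]
wrist_force: [-0.5, -0.7, -0.5]
opening: 0.397
```

```bash
python3 plan.py .391 .3045 -.011 -88.5 0.2 4
```

```text
t 30.3 pos [0.3931 0.3015 0.0735] f [-0.5 -0.7 -0.5] open 0.397 d [-0.0021  0.003  -0.0845] rv [-0.4 -0.1  0.1] q6 1.97
-0.11,-0.03,0.02,0.0211,-0.0007,0.0006,0.2,
-0.11,-0.03,0.02,0.0211,-0.0007,0.0005,0.2,
-0.11,-0.03,0.02,0.0211,-0.0007,0.0005,0.2,
-0.11,-0.03,0.02,0.0211,-0.0007,0.0005,0.2,
```

{"method": "carry_out", "body": {
  "motion": [-0.4, 0, 0, 0.015, -0.002, 0.002, 0.2, 0, 0, 0, 0.02, -0.001, 0, 0.2, 0, 0, 0, 0.01, 0, 0, 0.2, 0, 0, 0, 0.002, 0, 0, 0.2, 0, 0, 0, 0, 0, 0, 0.2]
}}

```text
time_s: 30.8
eef_pos: [0.3934, 0.3045, 0.0263]
eef_rot: [0.007, 0.709, 0.009, -0.706]
wrist_force: [-0.4, -1.0, 0.6]
opening: 0.402
```

```bash
python3 plan.py .391 .3045 -.011 -88.5 0.2 3
```

```text
t 30.8 pos [0.3934 0.3045 0.0263] f [-0.4 -1.   0.6] open 0.402 d [-0.0024 -0.     -0.0373] rv [-0.1 -0.2  0.1] q6 1.97
-0.05,-0.08,0.05,0.0124,0,0.0009,0.2,
-0.05,-0.08,0.05,0.0124,0,0.0008,0.2,
-0.05,-0.08,0.05,0.0124,-0,0.0008,0.2,
```

{"method": "carry_out", "body": {
  "motion": [0, 0, 0, 0.01, 0, 0.002, 0.2, 0, 0, 0, 0.01, 0, 0.001, 0.2, 0, 0, 0, 0.008, 0, 0, 0.2, 0, 0, 0, 0.005, 0, 0, 0.2, 0, 0, 0, 0, 0, 0, 0.2]
}}

```text
time_s: 31.3
eef_pos: [0.3918, 0.3051, -0.0077]
eef_rot: [0.007, 0.71, 0.01, -0.705]
wrist_force: [-0.0, -0.3, -0.5]
opening: 0.402
```

```bash
python3 plan.py .391 .3045 -.011 -88.5 0.2 1
```

```text
t 31.3 pos [ 0.3918  0.3051 -0.0077] f [-0.  -0.3 -0.5] open 0.402 d [-0.0008 -0.0006 -0.0033] rv [-0.2 -0.4  0.2] q6 1.97
-0.17,-0.41,0.21,0.0033,0.0005,0.0009,0.2,
```

{"method": "carry_out", "body": {
  "motion": [0, -0.4, 0.2, 0.003, 0, 0, 0.2, 0, 0, 0, 0, 0, 0, 1, 0, 0, 0, 0, 0, 0, 1, 0, 0, 0, 0, 0, 0, 1, 0, 0, 0, 0, 0, 0, 1, 0, 0, 0, 0, 0, 0, 1]
}}

```text
time_s: 31.9
eef_pos: [0.3922, 0.3053, -0.0107]
eef_rot: [0.008, 0.707, 0.008, -0.707]
wrist_force: [0.5, -0.3, -1.8]
opening: 0.153
```

{"method": "carry_out", "body": {
  "motion": [0, 0, 0, -0.01, 0, 0, 1, 0, 0, 0, -0.03, 0, 0, 1, 0, 0, 0, -0.045, 0, 0, 1, 0, 0, 0, -0.045, 0, 0, 1, 0, 0, 0, 0, 0, 0, 1]
}}

```text
time_s: 32.4
eef_pos: [0.3901, 0.3042, 0.1243]
eef_rot: [-0.009, -0.705, -0.007, 0.709]
wrist_force: [1.3, 0.5, -1.5]
opening: 0.148
```

```bash
python3 plan.py .5785 -.001 .135 -89.7 1 9;  python3 - <<'E'
from h import *
ctrl.camera("scene");print(lm("scene","cover_grip"),bx("scene","cover"),lm("scene","hinge_pin"),lm("scene","pin_nose"))
E
```

```text
t 32.4 pos [0.3901 0.3042 0.1243] f [ 1.3  0.5 -1.5] open 0.148 d [ 0.1884 -0.3052  0.0107] rv [ 1.   0.3 -0.1] q6 1.97
0.11,0.03,-0.01,-0.0012,0.0344,-0.0201,1,
0.11,0.03,-0.01,-0.0012,0.0344,-0.0202,1,
0.11,0.03,-0.01,-0.0012,0.0343,-0.0203,1,
0.11,0.03,-0.01,-0.0012,0.0343,-0.0203,1,
0.11,0.03,-0.01,-0.0012,0.0342,-0.0204,1,
0.11,0.03,-0.01,-0.0012,0.0342,-0.0205,1,
0.11,0.03,-0.01,-0.0012,0.0341,-0.0206,1,
0.11,0.03,-0.01,-0.0012,0.0341,-0.0206,1,
0.11,0.03,-0.01,-0.0012,0.0341,-0.0207,1,
[([0.39, 0.3038, 0.1702], 0.9)] [([0.3847, 0.2922, 0.1382], 0.83), ([0.5562, -0.0587, 0.031], 0.29)] [([0.4588, -0.1913, 0.0022], 0.86)] [([0.5407, -0.1653, 0.0026], 0.97)]
```

{"method": "carry_out", "body": {
  "motion": [0.1, 0, 0, -0.002, 0.034, -0.02, 1, 0.1, 0, 0, -0.002, 0.034, -0.02, 1, 0.1, 0, 0, -0.001, 0.034, -0.02, 1, 0.1, 0, 0, -0.001, 0.034, -0.02, 1, 0.1, 0, 0, -0.001, 0.034, -0.02, 1, 0.1, 0, 0, -0.001, 0.034, -0.02, 1, 0.1, 0, 0, -0.001, 0.034, -0.02, 1, 0.1, 0, 0, 0, 0.025, -0.015, 1, 0, 0, 0, 0, 0.01, -0.01, 1, 0, 0, 0, 0, 0, 0, 1]
}}

```text
time_s: 33.65
eef_pos: [0.5473, 0.0213, 0.103]
eef_rot: [-0.007, -0.688, -0.001, 0.726]
wrist_force: [-0.4, 0.5, -2.9]
opening: 0.154
```

```bash
python3 plan.py .5797 .0005 .12 -89.7 1 2
```

```text
t 33.65 pos [0.5473 0.0213 0.103 ] f [-0.4  0.5 -2.9] open 0.154 d [ 0.0324 -0.0208  0.017 ] rv [ 0.4  3.  -0.5] q6 1.4
0.19,1.52,-0.23,-0.0093,0.0107,-0.0156,1,
0.19,1.52,-0.23,-0.0089,0.0106,-0.0159,1,
```

{"method": "carry_out", "body": {
  "motion": [0.2, 1.5, -0.2, -0.009, 0.01, -0.015, 1, 0.2, 1.5, -0.2, -0.006, 0.009, -0.014, 1, 0, 0, 0, 0, 0, 0, 1, 0, 0, 0, 0, 0, 0, 1]
}}

```text
time_s: 34.05
eef_pos: [0.5771, 0.0047, 0.116]
eef_rot: [-0.002, -0.707, -0.003, 0.707]
wrist_force: [-0.2, -0.1, -2.9]
opening: 0.152
```

```bash
python3 plan.py .5797 .0005 .10 -89.7 1 2
```

```text
t 34.05 pos [0.5771 0.0047 0.116 ] f [-0.2 -0.1 -2.9] open 0.152 d [ 0.0026 -0.0042 -0.016 ] rv [0.1 0.  0.1] q6 1.36
0.06,0.02,0.05,0.008,0.0021,-0.0013,1,
0.06,0.02,0.05,0.008,0.0021,-0.0013,1,
```

{"method": "carry_out", "body": {
  "motion": [0, 0, 0, 0.008, 0.003, -0.002, 1, 0, 0, 0, 0.006, 0.001, -0.001, 1, 0, 0, 0, 0, 0, 0, 1, 0, 0, 0, 0, 0, 0, 1]
}}

```text
time_s: 34.45
eef_pos: [0.5792, 0.0022, 0.1005]
eef_rot: [-0.003, -0.706, -0.004, 0.708]
wrist_force: [-0.0, 0.0, -2.0]
opening: 0.151
```

```bash
python3 plan.py .5797 .0005 .10 -89.7 1 1
python3 - <<'E'
from h import *
o=ctrl.get_obs()["eef_pos"]; und=o[2]+.0107
s=ctrl.camera("scene"); t=ctrl.camera("top")
print("grip",lm("scene","cover_grip"),lm("top","cover_grip"),lm("top","cover_seat"),lm("scene","hinge_mouth"))
co=(o[0]-.0012,o[1]+.008); ca=(.5785,.0085)
P=[(W(co,.005,(x,-.108,und+.012)),RED) for x in(-.015,.015)]+[(W(co,.005,(x,y,und)),RED) for x,y in((-.046,-.080),(-.033,-.094),(-.033,.094),(-.046,.08))]
P+=[(W(ca,.005,(-.04,-.108,.08)),GRN),(W(ca,.005,(-.038,-.09,.077)),GRN),(W(ca,.005,(-.038,.09,.077)),GRN),(W(ca,.005,(.04,-.108,.092)),GRN)]
v=np.zeros((600,800,3),np.uint8)
v[:600,:800]=crop(s,"scene",285,190,385,265,8,P)
cv2.imwrite("pics/v1.png",v); cv2.imwrite("pics/v1t.png",crop(t,"top",270,200,430,290,5,P))
E
```

```text
t 34.45 pos [0.5792 0.0022 0.1005] f [-0.  0. -2.] open 0.151 d [ 0.0005 -0.0017 -0.0005] rv [0.2 0.1 0.1] q6 1.36
0.24,0.11,0.12,0.0005,0.0017,-0.0005,1,
grip [([0.5795, 0.001, 0.1479], 0.97)] [([0.5803, 0.0078, 0.1498], 0.84)] [([0.5822, 0.1341, 0.0817], 0.6)] [([0.5365, -0.0962, 0.0782], 0.61), ([0.5742, 0.2501, 0.0474], 0.49)]
```

View pics/v1.png

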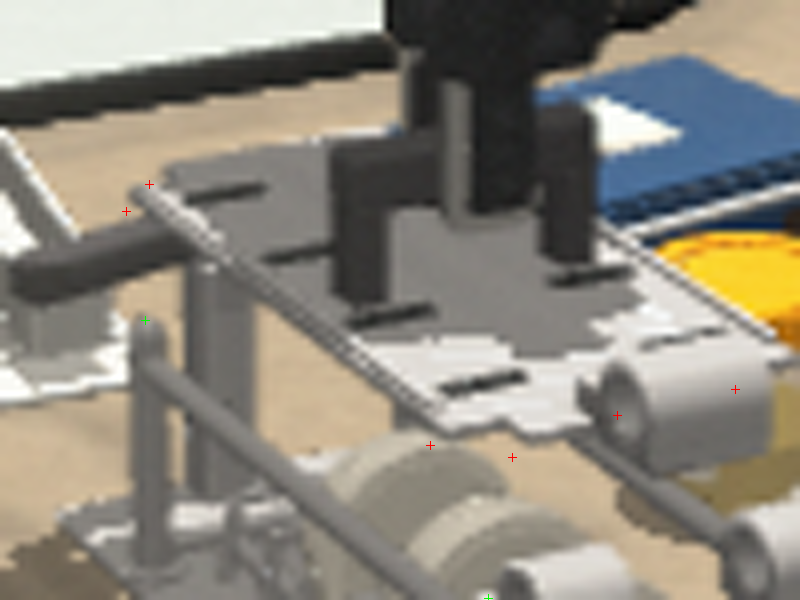

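{"method": "carry_out", "body": {
  "motion": [0.2, 0.1, 0.1, 0.008, 0.002, 0, 1, 0, 0, 0, 0.008, 0, 0, 1, 0, 0, 0, 0.006, 0, 0, 1, 0, 0, 0, 0.002, 0, 0, 1, 0, 0, 0, 0, 0, 0, 1]
}}

```text
time_s: 35.25
eef_pos: [0.5795, -0.0003, 0.0747]
eef_rot: [0.002, 0.707, 0.002, -0.707]
wrist_force: [0.6, -0.6, -2.3]
opening: 0.152
```

```bash
python3 plan.py .5787 .0005 .058 -89.7 1 3
```

```text
t 35.25 pos [ 5.795e-01 -3.000e-04  7.470e-02] f [ 0.6 -0.6 -2.3] open 0.152 d [-0.0008  0.0008 -0.0167] rv [-0. -0. -0.] q6 1.36
-0,-0.02,-0,0.0056,-0.0003,0.0003,1,
-0,-0.02,-0,0.0056,-0.0003,0.0003,1,
-0,-0.02,-0,0.0056,-0.0003,0.0003,1,
```

{"method": "carry_out", "body": {
  "motion": [0, 0, 0, 0.003, -0.001, 0.001, 1, 0, 0, 0, 0.003, 0, 0, 1, 0, 0, 0, 0.003, 0, 0, 1, 0, 0, 0, 0.002, 0, 0, 1]
}}

```text
time_s: 35.65
eef_pos: [0.5788, 0.0008, 0.0633]
eef_rot: [0.002, 0.708, 0.002, -0.707]
wrist_force: [-0.4, 0.8, -2.7]
opening: 0.151
```

{"method": "carry_out", "body": {
  "motion": [0, 0, 0, 0.002, 0, 0, 1, 0, 0, 0, 0.002, 0, 0, 1, 0, 0, 0, 0.002, 0, 0, 1]
}}

```text
time_s: 35.95
eef_pos: [0.5791, 0.0008, 0.0572]
eef_rot: [0.002, 0.708, 0.002, -0.706]
wrist_force: [-8.0, 2.1, 18.4]
opening: 0.151
```

```bash
python3 plan.py .5787 .0005 .058 -89.7 1 1
```

```text
t 35.95 pos [0.5791 0.0008 0.0572] f [-8.   2.1 18.4] open 0.151 d [-0.0004 -0.0003  0.0008] rv [ 0.  -0.1 -0. ] q6 1.36
0.01,-0.13,-0.02,-0.0008,0.0002,0.0004,1,
```

{"method": "carry_out", "body": {
  "motion": [0, 0, 0, -0.001, 0, 0, 0.4, 0, 0, 0, 0, 0, 0, 0.2, 0, 0, 0, 0, 0, 0, 0.2, 0, 0, 0, -0.01, 0, 0, 0.2, 0, 0, 0, -0.03, 0, 0, 0.2, 0, 0, 0, -0.035, 0, 0, 0.2, 0, 0, 0, -0.01, 0, 0, 0.2, 0, 0, 0, 0, 0, 0, 0.2]
}}

```text
time_s: 36.75
eef_pos: [0.5799, 0.0005, 0.1493]
eef_rot: [0.002, 0.709, 0.002, -0.705]
wrist_force: [-0.2, -0.3, -0.8]
opening: 0.399
```

```bash
python3 - <<'E'
from h import *
for c in("top","scene"):
  for i in range(2):
    ctrl.camera(c); print(c,"pin",lm(c,"hinge_pin")[:2],"nose",lm(c,"pin_nose")[:2],"g",lm(c,"pin_grip")[:1])
  print("cov",lm(c,"cover_grip"))
t=ctrl.trace("top","hinge_pin")
for q in t[:1]:
    ys,xs=np.nonzero(q["pixels"]); print(q["conf"],len(xs),cv2.minAreaRect(np.c_[xs,ys].astype(np.float32)))
E
python3 plan.py .4387 -.201 .10 -70.2 0.2
```

```text
top pin [([0.4554, -0.1969, 0.0011], 0.64)] nose [([0.539, -0.163, 0.0025], 0.69)] g [([0.4379, -0.1942, 0.0128], 0.84)]
top pin [([0.4543, -0.1954, 0.0056], 0.76)] nose [([0.5381, -0.1604, 0.0034], 0.69)] g [([0.4406, -0.1955, 0.0134], 0.86)]
cov [([0.5754, 0.0073, 0.1029], 0.71)]
scene pin [([0.4578, -0.1913, 0.0047], 0.65), ([0.5755, 0.2494, 0.0492], 0.43)] nose [([0.5416, -0.1664, 0.0056], 0.94), ([0.4605, -0.1907, 0.0049], 0.46)] g [([0.444, -0.1984, 0.0172], 0.62)]
scene pin [([0.4565, -0.1897, 0.0066], 0.8), ([0.5277, 0.2537, 0.0517], 0.28)] nose [([0.5425, -0.1657, 0.0051], 0.93)] g [([0.4422, -0.2013, 0.0163], 0.92)]
cov [([0.5786, -0.0001, 0.1048], 0.62), ([0.5781, 0.2509, 0.0494], 0.38)]
0.59 477 ((456.800048828125, 300.3999938964844), (63.87800979614258, 11.384200096130371), 71.56504821777344)
t 37.7 pos [0.5788 0.0007 0.1471] f [-0.6  0.1  0.8] open 0.4 d [-0.1401 -0.2017 -0.0471] rv [-19.5  -0.1  -0. ] q6 1.36
-3.25,-0.01,-0,0.0078,0.0335,0.0235,0.2,
-3.25,-0.01,-0,0.0078,0.0321,0.0254,0.2,
-3.25,-0.01,-0,0.0078,0.0306,0.0272,0.2,
-3.25,-0.01,-0,0.0078,0.029,0.0289,0.2,
-3.25,-0.01,-0,0.0078,0.0273,0.0305,0.2,
-3.25,-0.01,-0,0.0078,0.0256,0.032,0.2,
```

{"method": "carry_out", "body": {
  "motion": [-3.3, 0, 0, 0.005, 0.033, 0.024, 0.2, -3.3, 0, 0, 0.007, 0.032, 0.025, 0.2, -3.3, 0, 0, 0.007, 0.031, 0.027, 0.2, -3.3, 0, 0, 0.007, 0.029, 0.029, 0.2, -3.3, 0, 0, 0.007, 0.025, 0.028, 0.2, -3, 0, 0, 0.005, 0.015, 0.02, 0.2, 0, 0, 0, 0, 0, 0, 0.2, 0, 0, 0, 0, 0, 0, 0.2]
}}

```text
time_s: 38.5
eef_pos: [0.448, -0.1912, 0.1092]
eef_rot: [0.128, 0.698, 0.126, -0.693]
wrist_force: [0.1, 0.3, -0.5]
opening: 0.402
```

```bash
python3 plan.py .4387 -.201 .06 -70 0.2 2
```

```text
t 38.5 pos [ 0.448  -0.1912  0.1092] f [ 0.1  0.3 -0.5] open 0.402 d [-0.0093 -0.0098 -0.0492] rv [ 0.7 -0.3 -0.3] q6 0.56
0.36,-0.17,-0.13,0.0246,0.0029,0.0062,0.2,
0.36,-0.17,-0.13,0.0246,0.0029,0.0061,0.2,
```

{"method": "carry_out", "body": {
  "motion": [0.4, -0.2, -0.1, 0.02, 0.004, 0.007, 0.2, 0.3, -0.1, -0.1, 0.025, 0.003, 0.005, 0.2, 0, 0, 0, 0.02, 0, 0, 0.2, 0, 0, 0, 0.01, 0, 0, 0.2, 0, 0, 0, 0, 0, 0, 0.2]
}}

```text
time_s: 39.0
eef_pos: [0.4446, -0.2004, 0.0347]
eef_rot: [0.125, 0.698, 0.121, -0.694]
wrist_force: [-1.0, -0.1, 0.2]
opening: 0.399
```

```bash
python3 plan.py .4387 -.201 -.022 -70 0.2 3
```

```text
t 39.0 pos [ 0.4446 -0.2004  0.0347] f [-1.  -0.1  0.2] open 0.399 d [-0.0059 -0.0006 -0.0567] rv [ 0.1 -0.3 -0.3] q6 0.55
0.02,-0.1,-0.11,0.0189,-0.0006,0.002,0.2,
0.02,-0.1,-0.11,0.0189,-0.0006,0.002,0.2,
0.02,-0.1,-0.11,0.0189,-0.0005,0.0019,0.2,
```

{"method": "carry_out", "body": {
  "motion": [0, -0.3, -0.3, 0.015, -0.001, 0.005, 0.2, 0, 0, 0, 0.018, 0, 0.001, 0.2, 0, 0, 0, 0.012, 0, 0, 0.2, 0, 0, 0, 0.004, 0, 0, 0.2, 0, 0, 0, 0, 0, 0, 0.2]
}}

```text
time_s: 39.5
eef_pos: [0.4411, -0.2018, -0.0148]
eef_rot: [0.125, 0.697, 0.123, -0.695]
wrist_force: [-1.0, 0.3, -0.1]
opening: 0.401
```

```bash
python3 plan.py .4387 -.201 -.022 -70 0.2 1
python3 - <<'E'
from h import *
s=ctrl.camera("scene"); o=ctrl.get_obs()["eef_pos"]
print(lm("scene","pin_nose")[:1],lm("scene","hinge_pin")[:1])
cv2.imwrite("pics/p1.png",crop(s,"scene",290,290,380,365,8,[(o+[0,0,.03],RED)]))
E
```

```text
t 39.5 pos [ 0.4411 -0.2018 -0.0148] f [-1.   0.3 -0.1] open 0.401 d [-0.0024  0.0008 -0.0072] rv [ 0.2 -0.1 -0.2] q6 0.54
0.2,-0.11,-0.22,0.0072,-0.0016,0.002,0.2,
[([0.5423, -0.1643, 0.0064], 0.66)] [([0.4591, -0.1936, 0.0069], 0.86)]
```

View pics/p1.png

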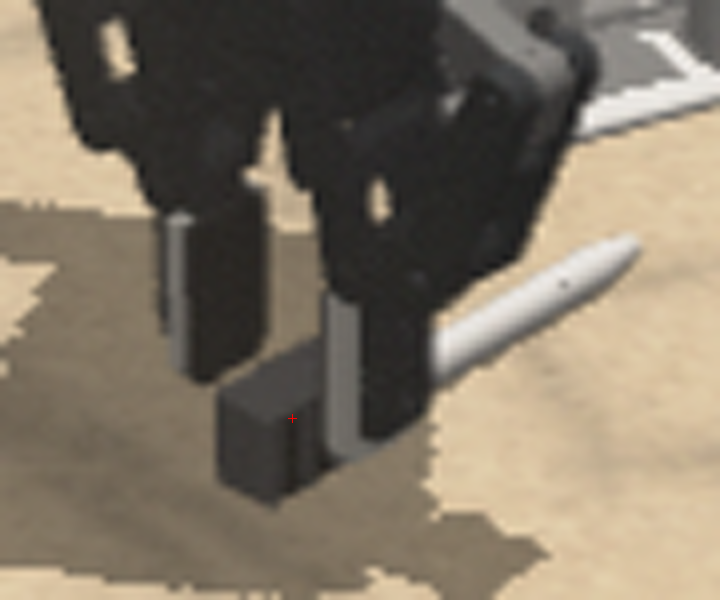

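The fingers straddle the thumb block, with the pinch centre about 2 mm behind the block middle. I lower and grip.

{"method": "carry_out", "body": {
  "motion": [0.2, -0.1, -0.2, 0.004, 0, 0.001, 0.2, 0, 0, 0, 0.003, 0, 0, 0.2, 0, 0, 0, 0, 0, 0, 0.6, 0, 0, 0, 0, 0, 0, 1, 0, 0, 0, 0, 0, 0, 1, 0, 0, 0, 0, 0, 0, 1, 0, 0, 0, 0, 0, 0, 1]
}}

```text
time_s: 40.35
eef_pos: [0.4422, -0.204, -0.0195]
eef_rot: [0.124, 0.698, 0.121, -0.695]
wrist_force: [0.5, 0.0, -0.9]
opening: 0.162
```

```bash
python3 plan.py .4411 -.201 .09 -89.7 1 3
python3 - <<'E'
from h import *
s=ctrl.camera("scene"); 
print(lm("scene","pin_nose")[:1],lm("scene","hinge_pin")[:1])
E
```

```text
t 40.35 pos [ 0.4422 -0.204  -0.0195] f [ 0.5  0.  -0.9] open 0.162 d [-0.0011  0.003   0.1095] rv [19.7 -0.2 -0.2] q6 0.55
6.56,-0.07,-0.08,-0.0365,-0.0009,-0.0001,1,
6.56,-0.07,-0.08,-0.0365,-0.0009,0,1,
6.56,-0.07,-0.08,-0.0365,-0.001,0.0002,1,
[([0.5425, -0.1655, 0.0063], 0.76)] [([0.4601, -0.1954, 0.0048], 0.77)]
```

{"method": "carry_out", "body": {
  "motion": [0, 0, 0, -0.02, 0, 0, 1, 0, 0, 0, -0.035, 0, 0, 1, 5, 0, 0, -0.03, 0, 0, 1, 7, 0, 0, -0.005, -0.01, -0.01, 1, 7, 0, 0, 0, -0.02, -0.01, 1, 0, 0, 0, 0, 0, 0, 1, 0, 0, 0, 0, 0, 0, 1]
}}

```text
time_s: 41.2
eef_pos: [0.4553, -0.1691, 0.0733]
eef_rot: [0.003, 0.708, 0.001, -0.706]
wrist_force: [0.1, -1.1, -0.9]
opening: 0.169
```

```bash
python3 plan.py .405 -.0992 .0555 -89.7 1 4
```

```text
t 41.2 pos [ 0.4553 -0.1691  0.0733] f [ 0.1 -1.1 -0.9] open 0.169 d [-0.0503  0.0699 -0.0178] rv [ 0.  -0.1 -0.1] q6 0.96
0.01,-0.03,-0.03,0.0044,-0.0175,0.0125,1,
0.01,-0.03,-0.03,0.0044,-0.0175,0.0125,1,
0.01,-0.03,-0.03,0.0044,-0.0175,0.0125,1,
0.01,-0.03,-0.03,0.0044,-0.0175,0.0125,1,
```

{"method": "carry_out", "body": {
  "motion": [0, 0, 0, 0, 0, 0.025, 1, 0, 0, 0, 0, -0.008, 0.025, 1, 0, 0, 0, 0.004, -0.02, 0.003, 1, 0, 0, 0, 0.005, -0.022, 0, 1, 0, 0, 0, 0.005, -0.014, 0, 1, 0, 0, 0, 0, -0.003, 0, 1, 0, 0, 0, 0, 0, 0, 1]
}}

```text
time_s: 41.9
eef_pos: [0.3975, -0.1038, 0.0565]
eef_rot: [-0.007, -0.707, -0.005, 0.708]
wrist_force: [0.2, 0.3, -1.3]
opening: 0.166
```

```bash
python3 plan.py .405 -.0992 .0555 -89.7 1 2
python3 - <<'E'
from h import *
for i in range(3):
  for c in ("scene","top"):
    ctrl.camera(c); print(c,"nose",lm(c,"pin_nose")[:1],"pin",lm(c,"hinge_pin")[:1],"mouth",lm(c,"hinge_mouth")[:1])
print(ctrl.get_obs()["eef_pos"])
E
```

```text
t 41.9 pos [ 0.3975 -0.1038  0.0565] f [ 0.2  0.3 -1.3] open 0.166 d [ 0.0075  0.0046 -0.001 ] rv [ 0.6  0.1 -0.1] q6 1.01
0.32,0.04,-0.07,0.0005,-0.0022,-0.0038,1,
0.32,0.04,-0.07,0.0005,-0.0023,-0.0038,1,
scene nose [([0.5065, -0.1026, 0.0826], 0.9)] pin [([0.4175, -0.1031, 0.0797], 0.68)] mouth [([0.5383, -0.0965, 0.0773], 0.65)]
top nose [([0.501, -0.0992, 0.0729], 0.55)] pin [] mouth [([0.5377, -0.0938, 0.0798], 0.78)]
scene nose [([0.5065, -0.1004, 0.0803], 0.7)] pin [([0.4156, -0.1039, 0.0818], 0.67)] mouth [([0.5334, -0.0977, 0.0752], 0.64)]
top nose [([0.5027, -0.0982, 0.0805], 0.56)] pin [] mouth [([0.5364, -0.0949, 0.0818], 0.6)]
scene nose [([0.5054, -0.1033, 0.0805], 0.79)] pin [([0.4175, -0.1034, 0.084], 0.88)] mouth [([0.5362, -0.0978, 0.0788], 0.88)]
top nose [([0.5008, -0.0995, 0.0783], 0.67)] pin [] mouth [([0.5407, -0.0985, 0.0803], 0.82)]
[ 0.39742997 -0.10376738  0.05655437]
```

{"method": "carry_out", "body": {
  "motion": [0.6, 0, -0.1, 0.001, -0.004, -0.005, 1, 0, 0, 0, 0, 0, -0.003, 1, 0, 0, 0, 0, 0, 0, 1]
}}

```text
time_s: 43.4
eef_pos: [0.4062, -0.0994, 0.0555]
eef_rot: [-0.001, -0.707, -0.001, 0.707]
wrist_force: [-0.2, -0.7, -1.0]
opening: 0.165
```

```bash
python3 plan.py .43 -.0993 .0555 -89.7 1 2
```

```text
t 43.4 pos [ 0.4062 -0.0994  0.0555] f [-0.2 -0.7 -1. ] open 0.165 d [ 0.0238  0.0001 -0.    ] rv [-0.1  0.  -0. ] q6 1.04
-0.06,0.02,-0.01,0,-0,-0.0119,1,
-0.06,0.02,-0.01,0,0,-0.0119,1,
```

{"method": "carry_out", "body": {
  "motion": [0, 0, 0, 0, 0, -0.006, 1, 0, 0, 0, 0, 0, -0.006, 1, 0, 0, 0, 0, 0, -0.006, 1, 0, 0, 0, 0, 0, -0.005, 1, 0, 0, 0, 0, 0, 0, 1]
}}

```text
time_s: 43.9
eef_pos: [0.4319, -0.0994, 0.0555]
eef_rot: [-0.001, -0.707, -0.001, 0.707]
wrist_force: [-0.9, -0.4, -1.8]
opening: 0.163
```

```bash
python3 plan.py .45 -.0993 .0555 -89.7 1 2
```

```text
t 43.9 pos [ 0.4319 -0.0994  0.0555] f [-0.9 -0.4 -1.8] open 0.163 d [ 0.0181  0.0001 -0.    ] rv [-0.1  0.  -0. ] q6 1.07
-0.05,0.01,-0.02,0,-0,-0.0091,1,
-0.05,0.01,-0.02,0,0,-0.0091,1,
```

{"method": "carry_out", "body": {
  "motion": [0, 0, 0, 0, 0, -0.005, 1, 0, 0, 0, 0, 0, -0.005, 1, 0, 0, 0, 0, 0, -0.005, 1, 0, 0, 0, 0, 0, -0.003, 1, 0, 0, 0, 0, 0, 0, 1]
}}

```text
time_s: 44.4
eef_pos: [0.4509, -0.1009, 0.0556]
eef_rot: [-0.002, -0.707, 0.0, 0.708]
wrist_force: [-0.8, -1.6, -0.1]
opening: 0.165
```

```bash
python3 plan.py .45 -.0993 .0555 -89.7 1 1
python3 - <<'E'
from h import *
print(ctrl.get_obs()["torque"])
E
```

```text
t 44.4 pos [ 0.4509 -0.1009  0.0556] f [-0.8 -1.6 -0.1] open 0.165 d [-0.0009  0.0016 -0.0001] rv [-0.2  0.1 -0.2] q6 1.1
-0.17,0.09,-0.16,0.0001,-0.0016,0.0009,1,
[-0.26881836  0.12179139 -0.13093236]
```

{"method": "carry_out", "body": {
  "motion": [0, 0, 0, 0, 0, -0.005, 1, 0, 0, 0, 0, 0, -0.005, 1, 0, 0, 0, 0, 0, -0.005, 1, 0, 0, 0, 0, 0, -0.003, 1, 0, 0, 0, 0, 0, 0, 1]
}}

```text
time_s: 44.9
eef_pos: [0.4707, -0.1007, 0.0556]
eef_rot: [-0.002, -0.707, 0.0, 0.708]
wrist_force: [-1.2, -2.5, 0.7]
opening: 0.163
```

```bash
python3 plan.py .48 -.1005 .0555 -89.7 1 1
python3 - <<'E'
from h import *
print(ctrl.get_obs()["torque"]); ctrl.camera("scene"); print(lm("scene","hinge_pin"))
E
```

```text
t 44.9 pos [ 0.4707 -0.1007  0.0556] f [-1.2 -2.5  0.7] open 0.163 d [ 0.0093  0.0002 -0.0001] rv [-0.2  0.1 -0.2] q6 1.11
-0.16,0.07,-0.15,0.0001,-0.0002,-0.0093,1,
[-0.43697192  0.07222697 -0.197827  ]
[([0.4912, -0.0994, 0.0773], 0.7), ([0.7004, 0.0733, 0.0036], 0.55)]
```

{"method": "carry_out", "body": {
  "motion": [0, 0, 0, 0, 0.001, -0.005, 1, 0, 0, 0, 0, 0, -0.005, 1, 0, 0, 0, 0, 0, -0.005, 1, 0, 0, 0, 0, 0, -0.005, 1, 0, 0, 0, 0, 0, 0, 1]
}}

```text
time_s: 45.5
eef_pos: [0.4921, -0.1009, 0.0554]
eef_rot: [-0.001, -0.707, -0.0, 0.707]
wrist_force: [-0.9, -0.9, -1.1]
opening: 0.165
```

```bash
python3 plan.py .52 -.101 .0555 -89.7 1 1
```

```text
t 45.5 pos [ 0.4921 -0.1009  0.0554] f [-0.9 -0.9 -1.1] open 0.165 d [ 0.0279 -0.0001  0.0001] rv [-0.2  0.1 -0.1] q6 1.13
-0.15,0.06,-0.08,-0.0001,0.0001,-0.0279,1,
```

{"method": "carry_out", "body": {
  "motion": [0, 0, 0, 0, 0, -0.006, 1, 0, 0, 0, 0, 0, -0.006, 1, 0, 0, 0, 0, 0, -0.005, 1, 0, 0, 0, 0, 0, -0.003, 1, 0, 0, 0, 0, 0, 0, 1]
}}

```text
time_s: 46.0
eef_pos: [0.5139, -0.101, 0.0552]
eef_rot: [-0.001, -0.707, -0.0, 0.708]
wrist_force: [-0.1, -1.8, -1.3]
opening: 0.168
```

{"method": "carry_out", "body": {
  "motion": [0, 0, 0, 0, 0, -0.003, 1, 0, 0, 0, 0, 0, -0.002, 1, 0, 0, 0, 0, 0, -0.002, 1]
}}

```text
time_s: 46.3
eef_pos: [0.5209, -0.1009, 0.0551]
eef_rot: [-0.001, -0.706, -0.0, 0.708]
wrist_force: [-3.3, -0.9, 0.4]
opening: 0.163
```

{"method": "carry_out", "body": {
  "motion": [0, 0, 0, 0, 0, -0.002, 1, 0, 0, 0, 0, 0, -0.002, 1, 0, 0, 0, 0, 0, 0, 1]
}}

```text
time_s: 46.6
eef_pos: [0.5204, -0.1009, 0.0545]
eef_rot: [-0.001, -0.703, -0.001, 0.712]
wrist_force: [1.5, -2.1, 2.0]
opening: 0.165
```

{"method": "carry_out", "body": {
  "motion": [0, 0, 0, 0, 0, -0.002, 1, 0, 0, 0, 0, 0, -0.002, 1]
}}

```text
time_s: 46.8
eef_pos: [0.5206, -0.1007, 0.0544]
eef_rot: [-0.001, -0.699, -0.001, 0.715]
wrist_force: [-12.3, -1.4, 6.6]
opening: 0.164
```

{"method": "carry_out", "body": {
  "motion": [0, 0, 0, 0, 0, 0.001, 0.5, 0, 0, 0, 0, 0, 0, 0.3, 0, 0, 0, 0, 0, 0, 0.3, 0, 0.6, 0, -0.01, 0, 0.002, 0.3, 0, 0.6, 0, -0.03, 0, 0.003, 0.3, 0, 0, 0, -0.04, 0, 0.005, 0.3, 0, 0, 0, -0.04, 0, 0.03, 1, 0, 0, 0, 0, 0, 0.04, 1, 0, 0, 0, 0, 0, 0.03, 1]
}}

```text
time_s: 47.7
eef_pos: [0.4109, -0.1007, 0.1811]
eef_rot: [0.003, 0.71, 0.002, -0.705]
wrist_force: [-0.0, 0.0, -0.2]
opening: -0.002
```

Run:
```python
from h import *
s=ctrl.camera("scene");t=ctrl.camera("top")
print("pin",lm("scene","hinge_pin")[:2],lm("top","hinge_pin")[:2],"mouth",lm("scene","hinge_mouth")[:2],"nose",lm("scene","pin_nose")[:2],"tip",lm("scene","latch_tip")[:1],lm("top","latch_tip")[:1])
v=np.zeros((600,800,3),np.uint8)
v[:600,:640]=crop(s,"scene",325,215,405,290,8,[]); cv2.imwrite("pics/z1.png",v)
print(ctrl.get_obs()["eef_pos"],ctrl.get_obs()["wrist_force"])
```

```text
pin [([0.5399, -0.0983, 0.0783], 0.56), ([0.702, 0.0743, 0.0033], 0.56)] [([0.5392, -0.1028, 0.0765], 0.68)] mouth [([0.5384, -0.0972, 0.0775], 0.58)] nose [] tip [([0.5343, 0.1274, 0.0807], 0.62)] [([0.5335, 0.1258, 0.0789], 0.73)]
[ 0.41247579 -0.10088535  0.17963717] [-0.04649266  0.33485183  0.03930766]
```

View pics/z1.png

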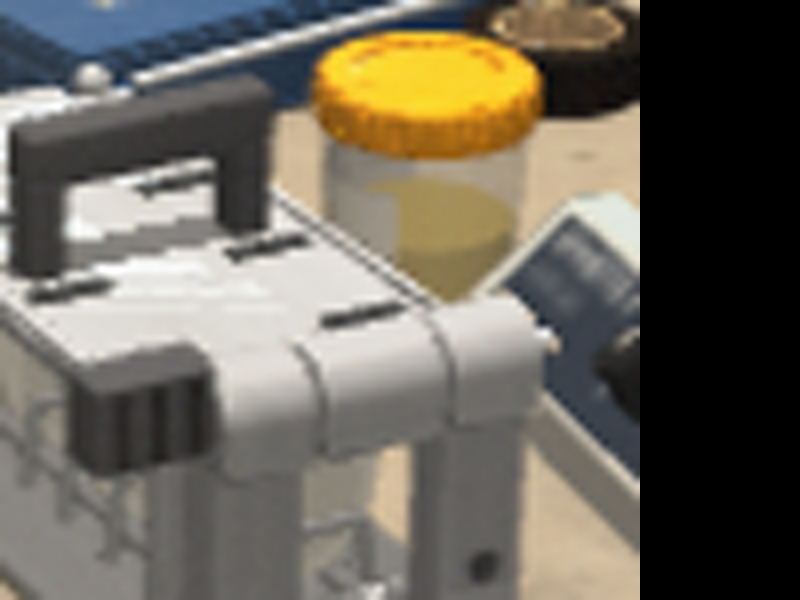

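The pin's block sits against the near eye and the nose shows beyond the far eye at (545,338). To be sure, I'll press the block once more with shut fingers.

{"method": "carry_out", "body": {
  "motion": [0, 0, 0, 0.045, 0, -0.02, 1, 0, 0, 0, 0.045, 0, -0.02, 1, 0, 0, 0, 0.025, 0, -0.015, 1, 0, 0, 0, 0.004, 0, -0.005, 1, 0, 0, 0, 0, 0, 0, 1]
}}

```text
time_s: 48.6
eef_pos: [0.4796, -0.1013, 0.0581]
eef_rot: [0.004, 0.71, 0.003, -0.704]
wrist_force: [-0.1, -0.3, -0.2]
opening: 0.001
```

```bash
python3 plan.py .49 -.1008 .06 -89.7 1 1
```

```text
t 48.6 pos [ 0.4796 -0.1013  0.0581] f [-0.1 -0.3 -0.2] open 0.001 d [0.0104 0.0005 0.0019] rv [ 0.2 -0.5 -0.1] q6 1.11
0.2,-0.46,-0.08,-0.0018,-0.0004,-0.0104,1,
```

{"method": "carry_out", "body": {
  "motion": [0, -0.4, 0, 0, 0, -0.006, 1, 0, 0, 0, 0, 0, -0.005, 1, 0, 0, 0, 0, 0, -0.004, 1, 0, 0, 0, 0, 0, -0.003, 1, 0, 0, 0, 0, 0, -0.003, 1]
}}

```text
time_s: 49.1
eef_pos: [0.4976, -0.1015, 0.0609]
eef_rot: [-0.004, -0.704, -0.003, 0.71]
wrist_force: [-15.5, -1.1, 5.2]
opening: 0.001
```

{"method": "carry_out", "body": {
  "motion": [0, 0, 0, 0, 0, -0.003, 1, 0, 0, 0, 0, 0, -0.003, 1]
}}

```text
time_s: 49.3
eef_pos: [0.4969, -0.1015, 0.0608]
eef_rot: [-0.005, -0.699, -0.003, 0.715]
wrist_force: [-13.0, -2.5, 7.1]
opening: -0.0
```

{"method": "carry_out", "body": {
  "motion": [0, 0, 0, 0, 0, 0.01, 1, 0, 0.5, 0, -0.02, 0, 0.01, 1, 0, 0.5, 0, -0.04, -0.02, 0, 1, 0, 0, 0, -0.03, -0.04, 0, 1, 0, 0, 0, 0, -0.045, -0.01, 1, 0, 0, 0, 0, -0.045, -0.01, 1, 0, 0, 0, 0, -0.045, -0.01, 1, 0, 0, 0, 0, -0.045, -0.01, 1, 0, 0, 0, 0, -0.025, -0.01, 1, 0, 0, 0, 0, 0, 0, 1]
}}

```text
time_s: 50.3
eef_pos: [0.5293, 0.1724, 0.1641]
eef_rot: [0.002, 0.713, 0.002, -0.701]
wrist_force: [0.3, -0.4, 0.4]
opening: 0.002
```

```bash
python3 plan.py .535 .172 .09 -90 1 2
python3 - <<'E'
from h import *
ctrl.camera("scene");print(lm("scene","latch_tip")[:1],lm("scene","latch_pivot")[:1],lm("scene","hinge_pin")[:1])
E
```

```text
t 50.3 pos [0.5293 0.1724 0.1641] f [ 0.3 -0.4  0.4] open 0.002 d [ 0.0057 -0.0004 -0.0741] rv [ 0.3 -1.  -0. ] q6 1.67
0.16,-0.48,-0.01,0.0371,0.0002,-0.0022,1,
0.16,-0.48,-0.01,0.0371,0.0002,-0.0026,1,
[([0.5341, 0.1269, 0.0822], 0.7)] [([0.5774, 0.1368, 0.0823], 0.59)] [([0.54, -0.0965, 0.0792], 0.62)]
```

{"method": "carry_out", "body": {
  "motion": [0, -0.5, 0, 0.035, 0, -0.002, 1, 0, -0.5, 0, 0.035, 0, -0.002, 1, 0, 0, 0, 0.022, 0, 0, 1, 0, 0, 0, 0.01, 0, 0, 1, 0, 0, 0, 0, 0, 0, 1]
}}

```text
time_s: 51.0
eef_pos: [0.5346, 0.1608, 0.061]
eef_rot: [-0.002, 0.707, -0.004, -0.707]
wrist_force: [0.2, 0.0, 0.7]
opening: -0.001
```

```bash
python3 plan.py .533 .1474 .053 -90 1 2
```

```text
t 51.0 pos [0.5346 0.1608 0.061 ] f [0.2 0.  0.7] open -0.001 d [-0.0016 -0.0134 -0.008 ] rv [-0.5 -0.1 -0.2] q6 1.66
-0.25,-0.03,-0.08,0.004,0.0067,0.0008,1,
-0.25,-0.03,-0.08,0.004,0.0067,0.0008,1,
```

{"method": "carry_out", "body": {
  "motion": [-0.3, 0, 0, 0.004, 0.007, 0.001, 1, 0, 0, 0, 0.004, 0.007, 0.001, 1, 0, 0, 0, 0, 0.008, 0, 1, 0, 0, 0, 0, 0.008, 0, 1, 0, 0, 0, 0, 0, 0, 1]
}}

```text
time_s: 51.5
eef_pos: [0.535, 0.1275, 0.0567]
eef_rot: [-0.001, 0.71, -0.002, -0.704]
wrist_force: [0.1, 0.0, 0.9]
opening: -0.002
```

```bash
python3 plan.py .5367 .1156 .053 -90 1 3
python3 - <<'E'
from h import *
ctrl.camera("scene");print(lm("scene","latch_tip")[:1])
E
```

```text
t 51.5 pos [0.535  0.1275 0.0567] f [0.1 0.  0.9] open -0.002 d [ 0.0017 -0.0119 -0.0037] rv [-0.3 -0.4 -0.1] q6 1.6
-0.09,-0.14,-0.03,0.0013,0.004,-0.0006,1,
-0.09,-0.14,-0.03,0.0013,0.004,-0.0006,1,
-0.09,-0.14,-0.03,0.0012,0.004,-0.0006,1,
[([0.5391, 0.1099, 0.079], 0.63)]
```

{"method": "carry_out", "body": {
  "motion": [0, -0.3, 0, 0.002, 0.006, -0.001, 1, 0, 0, 0, 0.001, 0.006, -0.002, 1, 0, 0, 0, 0, 0.006, -0.005, 1, 0, 0, 0, 0, 0.006, -0.005, 1, 0, 0, 0, 0, 0.005, -0.007, 1, 0, 0, 0, 0, 0.003, -0.006, 1, 0, 0, 0, 0, 0, 0, 1]
}}

```text
time_s: 52.3
eef_pos: [0.5621, 0.094, 0.053]
eef_rot: [0.001, -0.707, 0.001, 0.707]
wrist_force: [-1.9, -0.4, 1.3]
opening: 0.001
```

```bash
python3 plan.py .562 .092 .054 -90 1 2
python3 - <<'E'
from h import *
ctrl.camera("scene");print(lm("scene","latch_tip")[:1])
E
```

```text
t 52.3 pos [0.5621 0.094  0.053 ] f [-1.9 -0.4  1.3] open 0.001 d [-0.0001 -0.002   0.001 ] rv [-0.2  0.1 -0. ] q6 1.53
-0.09,0.03,-0.02,-0.0005,0.001,0,1,
-0.09,0.03,-0.02,-0.0005,0.001,0,1,
[([0.5825, 0.0929, 0.0808], 0.47)]
```

{"method": "carry_out", "body": {
  "motion": [0, 0, 0, 0, 0, 0.01, 1, 0, 0, 0, -0.01, 0, 0.01, 1, 0, 0, 0, -0.04, 0, 0.02, 1, 0, 0, 0, -0.045, 0, 0.03, 1, 0, 0, 0, -0.03, 0, 0.04, 1, 0, 0, 0, 0, -0.02, 0.045, 1, 0, 0, 0, 0, -0.04, 0.03, 1, 0, 0, 0, 0, -0.04, 0, 1, 0, 0, 0, 0, 0, 0, 1]
}}

```text
time_s: 53.3
eef_pos: [0.3709, 0.1965, 0.1793]
eef_rot: [-0.001, 0.71, -0.002, -0.704]
wrist_force: [0.6, -1.0, -0.1]
opening: 0.0
```

Run:
```python
from h import *
t=ctrl.camera("top"); print("top tip",lm("top","latch_tip"),"grip",lm("top","cover_grip")[:1],"pin",lm("top","hinge_pin")[:1]); s=ctrl.camera("scene")
print("scene tip",lm("scene","latch_tip"),"pin",lm("scene","hinge_pin")[:1],"dish",bx("scene","dish_a"))
for n in("specimen_a","hemostat","vial_green"): print(n,lm("top",n)[:1])
v=np.zeros((600,800,3),np.uint8)
v[:300,:640]=crop(t,"top",270,206,430,281,4,[]); v[300:600,:480]=crop(s,"scene",285,210,405,285,4,[])
cv2.imwrite("pics/f.png",v); cv2.imwrite("pics/full.png",t)
o=ctrl.get_obs();print(o["eef_pos"],o["time_s"])
```

```text
top tip [] grip [([0.5733, 0.002, 0.1041], 0.59)] pin [([0.5375, -0.0994, 0.0776], 0.62)]
scene tip [([0.5779, 0.0931, 0.0789], 0.49)] pin [([0.5397, -0.0997, 0.0768], 0.52)] dish [([0.5577, 0.02, 0.0303], 0.58), ([0.5435, 0.2897, 0.0322], 0.17)]
specimen_a [([0.7037, 0.0709, 0.0011], 0.7)]
hemostat [([0.4295, 0.0019, 0.0046], 0.89)]
vial_green [([0.687, -0.1982, -0.0], 0.88)]
[0.37249757 0.19270052 0.17840923] 53.85
```

View pics/f.png

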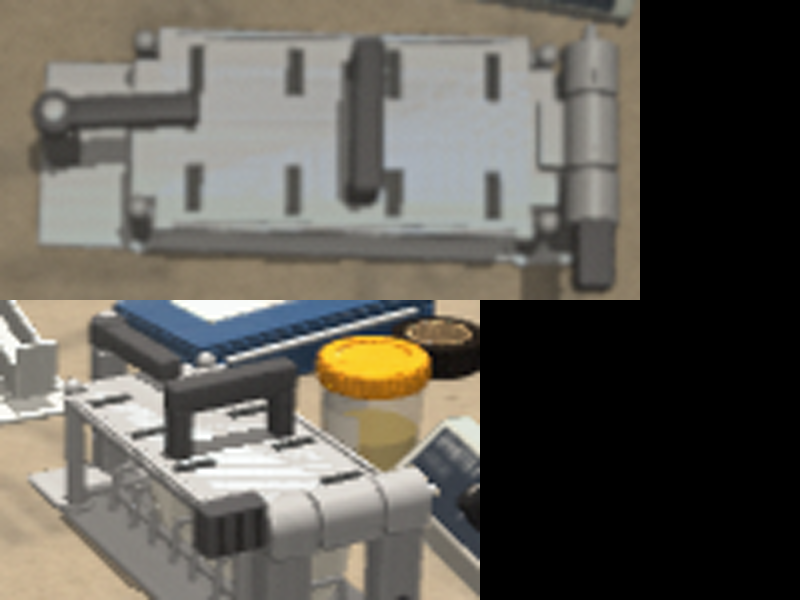

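The cover is seated between the posts, the pin is home with its nose showing at (588,33), and the latch arm lies over the cover's free end from (53,112) to (195,105). The bystanders have not moved and the chute is empty. I'm handing in.

```bash
python3 -c "
from bench import ctrl
print(ctrl.hand_in())"
```

```text
the job is handed in; nothing more can be done
None
```

The carrier is loaded, covered, pinned and latched, and I handed the job in at about 54 s of the 192 s allowed.

- **Dishes:** there were three, two in lane 1 and one in lane 0. Each stands on edge in one of slots 0–2, and none fell on its face. I saw all three upright in both cameras before the cover went on.
- **Cover:** it seated at the height I expected, and the last picture shows it between the four posts.
- **Hinge pin:** it went in until the shoulder stopped against the near eye. A second push of about 15 N did not move it further, and the nose shows beyond the far eye.
- **Latch:** the arm lies along the carrier's -y, over the cover's free end, at about 1.6 rad.
- **Bystanders:** I did not touch the cup, vial or hemostat. Their last readings match the earlier ones.

**Checks that disagreed or failed:**
- **Fingertip height:** the reported TCP read about 30 mm lower than the fingertips in the pictures, so I set heights by sight and by touch.
- **Latch reading:** the final top-camera reading of the latch tip found nothing. I relied on the scene camera's reading (confidence 0.49) and on the picture.
- **Dish reading after covering:** the dish detector then reported only one plausible dish through the carrier's side. The upright check dates from before the cover went on.

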